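Rack the inspected carrier cassettes in a tight row and cull the damaged one

ROBOT

A 6-joint arm with a two-finger parallel gripper is mounted at the origin on the work surface. World frame = base frame: x ahead of the robot, y to its left, z up, the work surface at z = 0. Lengths are in m, angles in rad, forces in N, time in s.
With the tool pointing down it reaches from about 0.275 to 1 m from the base axis. Payload 8.4 kg.
Tool frame: the origin (TCP) lies on the centre line of the jaws, within the pads' length; the fingertips stand arm.nose_length ahead of it and the grasp point (between the pads) lies 2 mm behind it (arm.nose_length is the distance from the TCP to the fingertips, in m); z points along the fingers, y is the line along which they close (so a half turn about z gives the same grasp; the last joint's range is limited). The gripper opens to 85 mm and grips with 20 to 120 N. Pads are 22 mm wide; open, the fingers measure 114 mm over their backs; the gripper's body (76 mm by 85 mm) begins 54 mm behind the grasp point. The pads swing forward as they close: fully open they stand 13 mm farther back than shut.
Start: joints at [-1.265, 0.353, 1.633, -0, 1.155, -0.002], TCP at [0.189, -0.596, 0.248] pointing down, gripper open.
Joint ranges: [-2.63, 2.63], [-0.92, 2.1], [0.06, 2.66], [-1.3, 4.44], [0, 2.69], [-3.02, 3.02]. Speed limits (rad/s): [2.22, 2.22, 2.79, 3.14, 3.14, 3.14].

INTERFACE

Orientations are given as a 3x3 rotation matrix whose columns are the frame's x, y, z axes.
In Python, from cell import arm gives the robot as it stands.
- The arm moves only by the shell command python3 -m crank 'ROWS'. ROWS is JSON, a list of rows, each a list of 7 numbers: the shift along the tool's x, y, z each as a share of 0.5 m, from -1 to 1, then the turn, a rotation vector about the tool's x, y, z each as a share of 180 degrees, from -1 to 1, then the closure, from -1 (fully open) to 1 (shut). In form: [[dx, dy, dz, rx, ry, rz, grip], ...]. A call has 1 to 20 rows; each row shifts and turns the commanded pose from where the row before left it, along the tool's axes as they then stand; what a row does not reach is not made up. A row lasts 1/12 s, in which the tool goes at most 41.7 mm and 7.16 degrees, less where a joint would pass 70% of its speed; a pose out of reach is approached as far as the arm can. A call with a number of a shift or a turn outside -1 to 1 is refused whole. A call with a gripper value outside its range is refused whole. The fingers move at their own pace and stop on an object; the grip force is fixed at half the most. Time passes only in rows, so rows that do not move let the fingers close. It gives the time, the measured TCP pose, the force, the opening and the grip force at its end, in the units of the state.
- arm.state(): the state, without advancing time (a new reading comes with each control period).
- arm.snapshot(name): name is "scene" or "top"; returns a dict with "img" (480x640x3 uint8, red, green, blue), "mtx" (3x3 intrinsics, pixels), "origin" and "attitude" of the camera in the world. Camera axes: x right, y up, looking along -z (the intrinsics and any distortion apply to the point x, -y, -z); pixel columns grow to the right and rows downward; lengths in m; the calibration is good to about 2 mm. A picture is of the moment at which its call begins. There is no depth.
- arm.close_job(): hands the job in; it is judged then, once.
The state is a dict: "clock": time; "q": joint angles; "joint_velocities": joint speeds; "joint_efforts": joint torques, N m; "tool_pos": TCP position; "tool_rot": TCP orientation; "wrist_force": force on the tool from outside, world axes, zero at the start; "moment": the same for the moment, N m; "opening": finger opening in m; "gripper_force": force on a finger pad.
Only numpy, scipy, OpenCV 4.12 (cv2) and the standard library are available. Lean on these libraries where they do the work, as an engineer would, in place of code of your own. Each camera call takes 0.05 s, during which the arm holds its last target. There are 200 camera calls.

TASK

Stand the two sound cassettes that lie on the bench upright (bail on top) on the rack with the one already there, in one neat row: large faces together, back edges along the lip, tight against the end plate. Lay the cassette with the sprung keeper strip flat in the black reject tray. Close the row up by sliding the rack's stop gently home against it, so that no gaps are left, and leave everything else on the bench where it is.

Things in the scene. Friction and masses are not known exactly. Their poses are not given: they have to be found in the camera images.
- cassette_a: sound slotted aluminium cassette, 30 thick (x) x 56 deep (y) x 104 mm tall (z), about 0.28 kg; smooth 30 x 104 mm end cheeks 56 mm apart to grip. Origin: centre of its foot face; z runs to the top, which carries a dark bail 34 mm long, 10 mm high; x comes out of the face with the flat keeper strip. Starts lying on the bench, +x face up, bail end roughly towards the robot
- cassette_b: sound cassette just like cassette_a, also starting flat on the bench; same frame
- cassette_c: sound cassette just like cassette_a, same frame, but it starts standing on the rack's shelf, close to the lip and short of the end plate
- cassette_bent: damaged cassette: size and frame as cassette_a, but its keeper strip (20 mm wide, 3 mm thick) is sprung: from mid height it stands off the +x face, its free end at the top 29 mm out from the face, so it cannot pack flush. Starts flat on the bench among the others, sprung strip up
- bent_mid (a point): centre of the damaged cassette's solid body, 52 mm from its foot
- rack: fixed stainless rack. Origin under it on the bench; x along the shelf away from the robot, z up. Shelf top 40 mm above the bench, y -42 to 42 mm, x -176 to 124 mm. Far end: plate 95 mm high over the shelf, inner face at x = 120 mm. +y side: lip 16 mm high, inner face at y = 38 mm (a cassette flush with it has y = 10 mm). Other side and near end open
- stop (a joint): sliding stop of the rack, an upright plate across the shelf: travel in m, 0 fully back (near the robot), growing towards the end plate. Its face is at rack x = -0.110 + this value: three cassettes packed tight against the end plate stop it at about 0.140. Slides with about 2.5 N of friction (each cassette pushed along adds some 2 to 4 N) and stays where it is left
- stop_face (a point): point on the stop's cassette-side face, at rack y = 0, 36 mm above the shelf. The plate is 6 mm thick behind it, spans rack y -31 to 35 mm and 3 to 65 mm above the shelf; its foot, 30 mm wide and 11 mm high, extends 37 mm behind the face towards the robot
- tray: black reject tray, open box 170 x 156 mm (x, y) outside, 32 mm high, walls and floor 3 mm. Origin: under its middle, on the bench
- tweezers: bystander: steel tweezers, 130 mm long, 7 mm high, origin under the middle
- wash_bottle: bystander: white plastic bottle, 56 mm across, 150 mm high, origin under the middle
- loupe: bystander: black eye loupe, 42 mm across, 42 mm high, origin under the middle
- chip_box: bystander: flat chip box with a clear lid, 55 x 55 x 16 mm, origin under the middle
- driver: bystander: screwdriver lying along its x axis, 160 mm long, grey handle
- jar: bystander: small glass jar with a steel lid, 52 mm across, 50 mm high, origin under the middle
- gauge_block: bystander: steel L-square, 75 x 33 x 12 mm, origin under its long leg

How it is judged:
At the end, for the whole second after the job is handed in: Three sound cassettes on the shelf between stop and end plate, bail up, upright and square within 0.06 rad, foot within 4 mm of the shelf, edge within 4 mm of the lip; stop travel over 0.1365 m; damaged one flat inside the tray (middle under 26 mm above its underside); all at rest (angle between each of cassette_a, cassette_b, cassette_c's own z axis and vertical below 0.06 rad and angle between the x axis of each of cassette_a, cassette_b, cassette_c and the x axis of rack, either way round below 0.06 rad and z of cassette_a in the frame of rack between 0.036 and 0.044 m and y of cassette_a in the frame of rack between 0.006 and 0.013 m and x of cassette_a in the frame of rack between 0.02 and 0.11 m and linear speed of each of cassette_a, cassette_b, cassette_c, cassette_bent below 0.02 m/s and z of cassette_b in the frame of rack between 0.036 and 0.044 m and y of cassette_b in the frame of rack between 0.006 and 0.013 m and x of cassette_b in the frame of rack between 0.02 and 0.11 m and z of cassette_c in the frame of rack between 0.036 and 0.044 m and y of cassette_c in the frame of rack between 0.006 and 0.013 m and x of cassette_c in the frame of rack between 0.02 and 0.11 m and value of joint stop above 0.1365 m and velocity of joint stop below 0.01 m/s and x of bent_mid in the frame of tray between -0.08 and 0.08 m and y of bent_mid in the frame of tray between -0.073 and 0.073 m and z of bent_mid in the frame of tray below 0.026 m); the robot touches nothing.
It fails at once if the stop is rammed against the row (over 70 N) (contact force between stop and cassette_a above 70 N or contact force between stop and cassette_b above 70 N or contact force between stop and cassette_c above 70 N).
It fails at once if something else on the bench is moved by more than 30 mm (distance of any of tweezers, wash_bottle, loupe, chip_box, driver, jar, gauge_block from where it was at the start of the episode above 0.03 m).
It also fails if it takes over 72 s, if anything falls off the work surface, if the arm or the gripper's body presses on something with over 40 N, if the wrist force passes 120 N, or if a joint passes its speed limit or range.

## Working session

There is one attempt and no reset: what is moved stays moved. The work goes in short steps, Python scripts to look and compute and a shell command to move; the robot and the scene stay as the last step left them, time stands still between calls to the robot, and variables do not carry over. Pictures are saved under pics/ and viewed, at most 10 in all, crops included, and the job is handed in when it is done.

```bash
mkdir -p pics; ls
python3 - <<'E'
from cell import arm
import cv2,numpy as np,json
s=arm.state(); print({k:np.round(v,3).tolist() for k,v in s.items()}); print(arm.nose_length)
for n in("top","scene"):
    d=arm.snapshot(n); cv2.imwrite(f"pics/{n}0.png",d["img"][:,:,::-1]); print(n,[k for k in d],d["mtx"],d["origin"],d["attitude"])
    np.savez(f"{n}0.npz",**{k:v for k,v in d.items()})
E
```

```text
pics
{'clock': 0.0, 'q': [-1.265, 0.354, 1.634, 0.0, 1.155, -0.002], 'joint_velocities': [-0.001, 0.001, 0.001, -0.001, 0.0, -0.0], 'joint_efforts': [-0.002, -60.526, -34.207, -0.0, 0.01, 0.0], 'tool_pos': [0.189, -0.595, 0.248], 'tool_rot': [[0.953, 0.303, -0.0], [0.303, -0.953, 0.001], [0.0, -0.001, -1.0]], 'wrist_force': [0.149, 0.343, 0.579], 'moment': [-0.019, -0.092, -0.028], 'gripper_force': 0.0, 'opening': 0.085}
0.017
top ['img', 'mtx', 'origin', 'attitude'] [[473.46952625   0.         326.2603145 ]
 [  0.         473.46952625 244.15142419]
 [  0.           0.           1.        ]] [0.29262985 0.03600137 1.1559417 ] [[-0.07860438  0.97521286 -0.20683623]
 [-0.99689739 -0.07603629  0.02034911]
 [ 0.00411766  0.20779403  0.97816394]]
scene ['img', 'mtx', 'origin', 'attitude'] [[477.07070702   0.         321.20658776]
 [  0.         477.07070702 243.2735211 ]
 [  0.           0.           1.        ]] [ 0.8827984  -0.34915161  0.86587249] [[ 0.72401525 -0.57371688  0.3829502 ]
 [ 0.68977095  0.5987665  -0.40705616]
 [ 0.00423724  0.55886279  0.82924932]]
```

View pics/top0.png

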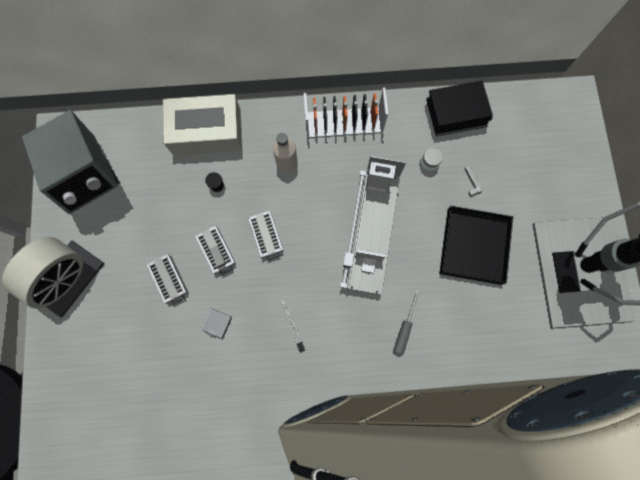

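View pics/scene0.png

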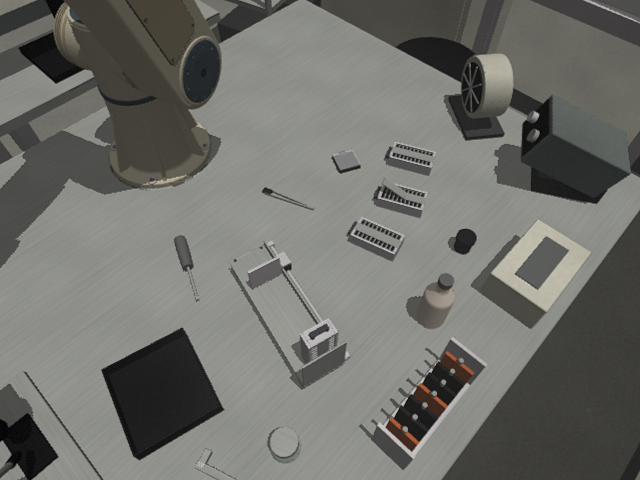

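The top view shows the three lying cassettes at about (167,279), (211,250, sprung strip) and (265,235). The rack runs from (362,290) to (383,165) and the tray is at (477,245). I'll enlarge crops to pick corners.

Run:
```python
import cv2,numpy as np
t=cv2.imread("pics/top0.png"); s=cv2.imread("pics/scene0.png")
def crop(im,x,y,w,h,k,f):
    c=cv2.resize(im[y:y+h,x:x+w],None,fx=k,fy=k,interpolation=cv2.INTER_CUBIC)
    for i in range(0,w,10): cv2.line(c,(i*k,0),(i*k,6 if i%50 else 14),(0,0,255),1)
    for i in range(0,h,10): cv2.line(c,(0,i*k),(6 if i%50 else 14,i*k),(0,0,255),1)
    cv2.imwrite(f,c)
crop(t,140,200,150,110,5,"pics/c1.png")
crop(t,330,150,100,150,4,"pics/c2.png")
crop(s,340,135,110,130,5,"pics/c3.png") if 0 else crop(s,340,135,130,130,4,"pics/c3.png")
crop(s,220,230,140,160,4,"pics/c4.png") if 0 else crop(s,225,235,130,155,4,"pics/c4.png")
a=cv2.imread("pics/c2.png");b=cv2.imread("pics/c4.png")
a=a[:600,:400];b=b[:600,:400]
m=np.zeros((600,800,3),np.uint8);m[:a.shape[0],:a.shape[1]]=a
b=cv2.imread("pics/c4.png")[:600,60:460];m[:b.shape[0],400:400+b.shape[1]]=b
cv2.imwrite("pics/m1.png",m)
```

```text
(no output)
```

View pics/c1.png

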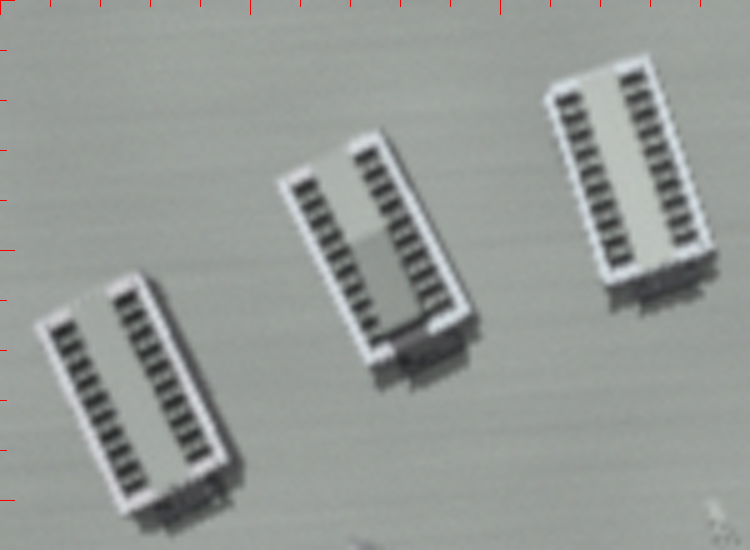

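View pics/m1.png

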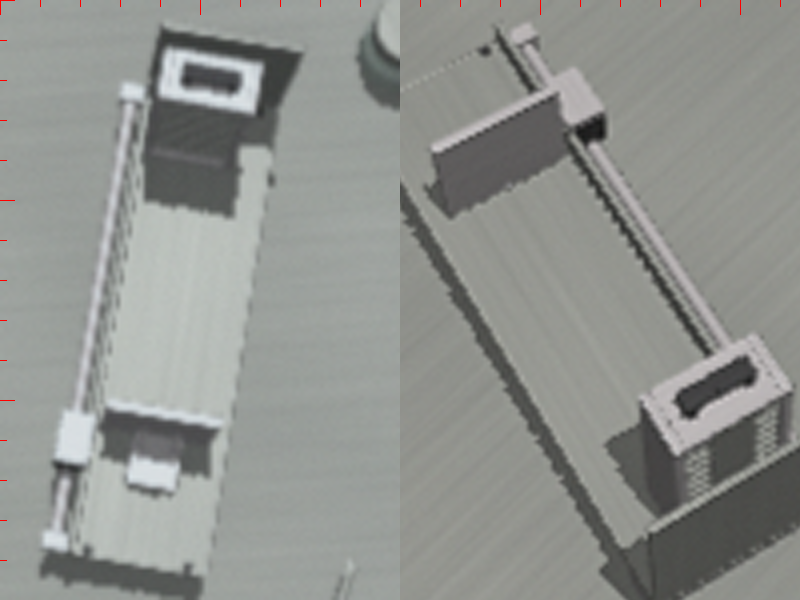

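The crops show the cassette corners clearly, and the sprung strip is on the middle cassette. The stop is near its back end, and a rail with a slider block runs outside the lip. C stands just short of the end plate. Next I fit the poses.

```bash
cat > h.py <<'E'
import numpy as np,cv2
from scipy.optimize import least_squares
def cam(d): return dict(K=d["mtx"],o=d["origin"],R=d["attitude"])
def proj(c,P):
    p=(np.atleast_2d(P)-c["o"])@c["R"]; p=p*[1,-1,-1]; p=p@c["K"].T
    return p[:,:2]/p[:,2:]
def T(x,y,a,P):
    P=np.atleast_2d(np.array(P,float)); ca,sa=np.cos(a),np.sin(a)
    return np.c_[x+ca*P[:,0]-sa*P[:,1], y+sa*P[:,0]+ca*P[:,1], P[:,2]]
E
cat > fit.py <<'E'
from h import *
t=cam(np.load("top0.npz")); s=cam(np.load("scene0.npz"))
c1=lambda L:np.array(L,float)/5+[140,200]-.4
cL=lambda L:np.array(L,float)/4+[330,150]-.375
cR=lambda L:(np.array(L,float)-[340,0])/4+[225,235]-.375
out={}
# lying: local x = toward bail (along cassette z), origin mid body
loc=[(-.052,-.028,.03),(-.052,.028,.03),(.052,.028,.03),(.052,-.028,.03)] # FL,FR,NR,NL  (facing robot: right-hand image side = -y world = local +y)
for n,L in dict(L=[(37,325),(141,273),(230,462),(126,513)],bent=[(279,181),(381,132),(472,314),(373,365)],R=[(546,90),(648,57),(715,248),(610,283)]).items():
    f=lambda p:(proj(t,T(*p,loc))-c1(L)).ravel()
    r=least_squares(f,[.4,.3,3.1]); print(n,np.round(r.x,4),np.abs(r.fun).max().round(2)); out[n]=r.x
# rack
def f(p):
    x,y,a,st,cx,cy,ca=p; S=-.11+st
    r=[]
    def add(c,P,px): r.append(proj(c,T(x,y,a,P))-px)
    sp=[(S,.035,.105),(S,-.031,.105)]
    add(t,sp,cL([(107,402),(222,420)])); add(s,sp,cR([(560,92),(433,152)]))
    add(t,[(.122,.042,.135),(.122,-.042,.135)],cL([(163,26),(302,52)]))
    add(s,[(.122,-.042,.135)],cR([(651,526)]))
    add(t,[(-.176,-.042,.04)],cL([(203,577)]))
    cc=T(cx,cy,ca,[(.015,.028,.144),(.015,-.028,.144),(-.015,-.028,.144),(-.015,.028,.144)])
    add(t,cc,cL([(165,45),(264,62),(258,116),(158,98)]))
    add(s,cc,cR([(795,388),(672,453),(640,400),(755,338)]))
    return np.vstack(r).ravel()
r=least_squares(f,[.6,-.1,0,.0,.08,.01,0],loss="soft_l1"); print("rack",np.round(r.x,4)); print(np.round(f(r.x).reshape(-1,2),1).tolist())
g=lambda p:(proj(t,T(*p,[(.085,.078,.032),(.085,-.078,.032),(-.085,-.078,.032),(-.085,.078,.032)]))-[(447,206),(513,212),(503,285),(441,276)]).ravel()
q=least_squares(g,[.5,-.3,0]);print("tray",np.round(q.x,4),np.round(q.fun,1))
E
python3 fit.py
```

```text
L [0.4778 0.4006 3.5536] 0.67
bent [0.5397 0.2828 3.5578] 0.64
R [0.5692 0.1583 3.4042] 0.71
rack [ 0.5778 -0.1097 -0.2542  0.0168  0.091   0.0079 -0.0089]
[[-0.2, -0.3], [-0.1, 0.3], [0.1, -0.6], [0.5, 0.2], [-1.2, 0.2], [0.3, -0.3], [-0.3, 0.9], [0.6, 0.9], [0.3, 0.8], [-0.0, 0.8], [-0.6, -0.3], [-0.1, -0.2], [-0.1, 0.8], [0.8, 1.6], [-0.6, -0.3], [0.1, -1.2]]
tray [ 0.5017 -0.35   -0.2276] [ 0.4  0.4 -2.6  3.5  2.6 -1.5 -0.4 -2.2]
```

```bash
cat > plan.py <<'E'
import numpy as np
from scipy.spatial.transform import Rotation as Ro
from cell import arm
def tool(yaw,tilt=0):
    """tool x horizontal-ish along yaw, z down; tilt>0 turns the pointing direction forward (towards yaw) by tilt rad"""
    c,s=np.cos(yaw),np.sin(yaw)
    B=np.array([[c,s,0],[s,-c,0],[0,0,-1.]])
    return B@Ro.from_rotvec([0,tilt,0]).as_matrix()
def plan(seq,v=.04,w=6.8,rnd=4):
    s=arm.state(); R=np.array(s["tool_rot"]); p=np.array(s["tool_pos"]); print("now",p.round(4),"clock",s["clock"])
    for Rt,pt in seq:
        pt=np.array(pt,float); rv=Ro.from_matrix(R.T@Rt).as_rotvec()
        n=max(1,int(np.ceil(np.linalg.norm(pt-p)/v)),int(np.ceil(np.degrees(np.linalg.norm(rv))/w)))
        while 1:
            r=Ro.from_rotvec(rv/n).as_matrix(); A=sum(np.linalg.matrix_power(r,k) for k in range(n))
            d=np.linalg.solve(A,R.T@(pt-p))
            if np.linalg.norm(d)<=.0412: break
            n+=1
        row=np.r_[d/.5,rv/n/np.pi].round(rnd)
        print(n,"x",(row+0).tolist())
        R,p=Rt,pt
E
python3 - <<'E'
from plan import *
plan([(tool(.416),[.549,.287,.15]),(tool(.416),[.549,.287,.022])])
E
```

```text
now [ 0.1892 -0.5952  0.2476] clock 0.1
24 x [0.054, -0.0583, 0.0082, 0.0, 0.0, -0.0014]
4 x [0.0, 0.0, 0.064, 0.0, 0.0, 0.0]
```

```bash
python3 -m crank '[[0.054,-0.0583,0.0082,0,0,-0.0014,-1],[0.054,-0.0583,0.0082,0,0,-0.0014,-1],[0.054,-0.0583,0.0082,0,0,-0.0014,-1],[0.054,-0.0583,0.0082,0,0,-0.0014,-1],[0.054,-0.0583,0.0082,0,0,-0.0014,-1],[0.054,-0.0583,0.0082,0,0,-0.0014,-1],[0.054,-0.0583,0.0082,0,0,-0.0014,-1],[0.054,-0.0583,0.0082,0,0,-0.0014,-1],[0.054,-0.0583,0.0082,0,0,-0.0014,-1],[0.054,-0.0583,0.0082,0,0,-0.0014,-1],[0.054,-0.0583,0.0082,0,0,-0.0014,-1],[0.054,-0.0583,0.0082,0,0,-0.0014,-1],[0.054,-0.0583,0.0082,0,0,-0.0014,-1],[0.054,-0.0583,0.0082,0,0,-0.0014,-1],[0.054,-0.0583,0.0082,0,0,-0.0014,-1],[0.054,-0.0583,0.0082,0,0,-0.0014,-1],[0.054,-0.0583,0.0082,0,0,-0.0014,-1],[0.054,-0.0583,0.0082,0,0,-0.0014,-1],[0.054,-0.0583,0.0082,0,0,-0.0014,-1],[0.054,-0.0583,0.0082,0,0,-0.0014,-1]]'
python3 -m crank '[[0.054,-0.0583,0.0082,0,0,-0.0014,-1],[0.054,-0.0583,0.0082,0,0,-0.0014,-1],[0.054,-0.0583,0.0082,0,0,-0.0014,-1],[0.054,-0.0583,0.0082,0,0,-0.0014,-1],[0,0,0,0,0,0,-1],[0,0,0,0,0,0,-1]]'
python3 - <<'E'
from plan import *
print(np.round(arm.state()["q"],2))
plan([(tool(.416),[.549,.287,.022])])
E
```

```text
clock: 1.77
tool_pos: [0.497, 0.1389, 0.1659]
tool_rot: [[0.922, 0.386, -0.0], [0.386, -0.922, -0.0], [-0.0, 0.0, -1.0]]
wrist_force: [0.9, -0.4, 1.0]
opening: 0.0856
gripper_force: 0.0
clock: 2.27
tool_pos: [0.5505, 0.2882, 0.1489]
tool_rot: [[0.915, 0.404, -0.001], [0.404, -0.915, -0.0], [-0.001, 0.0, -1.0]]
wrist_force: [-0.4, -1.3, -0.2]
opening: 0.0854
gripper_force: 0.0
[0.48 0.45 1.72 0.   0.96 1.63]
now [0.5505 0.2882 0.1489] clock 2.2667
4 x [-0.0009, 0.0002, 0.0634, 0.0, 0.0001, 0.0]
```

```bash
python3 -m crank '[[0,0,0.0635,0,0,0,-1],[0,0,0.0635,0,0,0,-1],[0,0,0.0635,0,0,0,-1],[0,0,0.0635,0,0,0,-1],[0,0,0,0,0,0,1],[0,0,0,0,0,0,1],[0,0,0,0,0,0,1],[0,0,0,0,0,0,1],[0,0,0,0,0,0,1],[0,0,0,0,0,0,1]]'
python3 - <<'E'
from plan import *
# tray drop: bent mid offset from tcp ~ .010 toward bail (tool -x)
Y=-.2276; R=tool(Y); c=np.array([.5017,-.35,0]); 
p=c-R@[-.010,0,0]
plan([(tool(.416),[.549,.287,.2]),(R,[*p[:2],.2]),(R,[*p[:2],.027])])
E
```

```text
clock: 3.1
tool_pos: [0.5514, 0.2867, 0.0244]
tool_rot: [[0.916, 0.402, 0.002], [0.402, -0.916, 0.001], [0.002, -0.0, -1.0]]
wrist_force: [0.5, 0.3, -1.8]
opening: 0.0548
gripper_force: 65.0
now [0.5514 0.2867 0.0244] clock 3.1
5 x [-0.0007, -0.0005, -0.0703, 0.0, -0.0001, -0.0002]
17 x [-0.0131, 0.0755, 0.0, 0.0, 0.0, 0.0121]
5 x [0.0, 0.0, 0.0692, 0.0, 0.0, 0.0]
```

```bash
python3 -m crank '[[0,0,-0.07,0,0,0,1],[0,0,-0.07,0,0,0,1],[0,0,-0.07,0,0,0,1],[0,0,-0.07,0,0,0,1],[0,0,-0.07,0,0,0,1]]' && python3 -m crank '[[-0.0131,0.0755,0,0,0,0.0121,1],[-0.0131,0.0755,0,0,0,0.0121,1],[-0.0131,0.0755,0,0,0,0.0121,1],[-0.0131,0.0755,0,0,0,0.0121,1],[-0.0131,0.0755,0,0,0,0.0121,1],[-0.0131,0.0755,0,0,0,0.0121,1],[-0.0131,0.0755,0,0,0,0.0121,1],[-0.0131,0.0755,0,0,0,0.0121,1],[-0.0131,0.0755,0,0,0,0.0121,1],[-0.0131,0.0755,0,0,0,0.0121,1],[-0.0131,0.0755,0,0,0,0.0121,1],[-0.0131,0.0755,0,0,0,0.0121,1],[-0.0131,0.0755,0,0,0,0.0121,1],[-0.0131,0.0755,0,0,0,0.0121,1],[-0.0131,0.0755,0,0,0,0.0121,1],[-0.0131,0.0755,0,0,0,0.0121,1],[-0.0131,0.0755,0,0,0,0.0121,1],[0,0,0,0,0,0,1],[0,0,0,0,0,0,1]]'
python3 - <<'E'
from plan import *
import cv2
a=np.hstack([arm.snapshot(n)["img"][:,:,::-1] for n in("top","scene")])
a=cv2.resize(a,(800,300)); 
t=arm.snapshot("top")["img"][150:350,340:560,::-1]; s=arm.snapshot("scene")["img"][250:470,60:330,::-1]
m=np.zeros((480,800,3),np.uint8); t=cv2.resize(t,(400,364)); s=cv2.resize(s,(400,326)); m[:364,:400]=t;m[:326,400:]=s
cv2.imwrite("pics/m2.png",m[:370])
R=tool(-.2276); p=np.array([.5017,-.35,0])-R@[-.010,0,0]
plan([(R,[*p[:2],.2]),(R,[*p[:2],.027])])
E
```

```text
clock: 3.52
tool_pos: [0.5503, 0.2862, 0.2003]
tool_rot: [[0.916, 0.402, 0.001], [0.402, -0.916, 0.0], [0.001, -0.0, -1.0]]
wrist_force: [-0.2, 0.2, -3.8]
opening: 0.0548
gripper_force: 66.4
clock: 5.1
tool_pos: [0.5096, -0.3542, 0.1983]
tool_rot: [[0.972, -0.234, 0.0], [-0.234, -0.972, -0.0], [0.001, 0.0, -1.0]]
wrist_force: [0.6, 1.8, -3.5]
opening: 0.055
gripper_force: 66.5
now [ 0.511  -0.3512  0.1981] clock 5.3
1 x [0.0013, 0.0018, -0.0038, -0.0001, 0.0, -0.0012]
5 x [0.0, 0.0, 0.0692, 0.0, 0.0, 0.0]
```

View pics/m2.png

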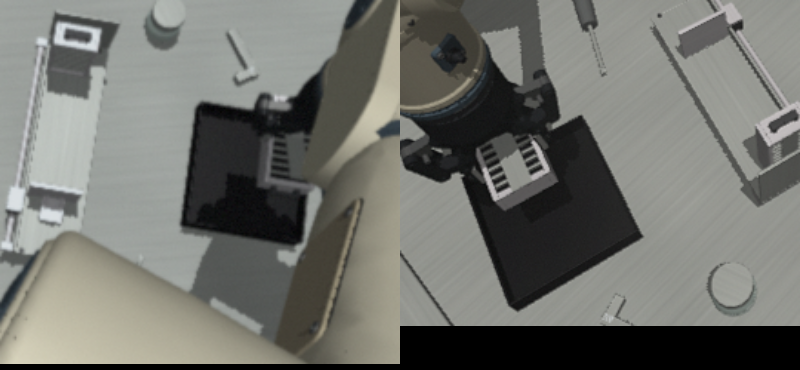

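The bent cassette is firmly gripped over the tray. I'll refine the tray pose with both cameras before lowering.

Run:
```python
from h import *
from plan import *
t=cam(np.load("top0.npz")); s=cam(np.load("scene0.npz"))
L=[(.085,.078,.032),(.085,-.078,.032),(-.085,-.078,.032),(-.085,.078,.032)]
g=lambda p:np.r_[proj(t,T(*p,L))-[(449,206),(513,212),(505,284),(441,275.5)],proj(s,T(*p,L))-[(223,405),(138,458),(104,375),(182,328)]].ravel()
q=least_squares(g,[.5,-.3,0]);print("tray",np.round(q.x,4),np.round(q.fun,1))
d=arm.snapshot("top")["img"]; gr=cv2.cvtColor(cv2.imread("pics/top0.png"),cv2.COLOR_BGR2GRAY)[190:300,425:530]
m=(gr<60).astype(np.uint8); n,l,st,ce=cv2.connectedComponentsWithStats(m); i=1+st[1:,4].argmax()
c=cv2.findContours((l==i).astype(np.uint8),cv2.RETR_EXTERNAL,2)[0][0]; print(cv2.approxPolyDP(c,5,True)[:,0]+[425,190])
```

```text
tray [ 0.5062 -0.3535 -0.2218] [-0.7 -1.3 -1.6  1.5  2.  -2.7  1.  -3.4  0.8 -1.2 -0.8  0.2 -2.7 -2.7
  0.2 -0.7]
[[451 206]
 [440 273]
 [505 282]
 [512 217]]
```

```bash
python3 -m crank '[[0.008,0,0.0676,0,0,0,1],[0,0,0.0676,0,0,0,1],[0,0,0.0676,0,0,0,1],[0,0,0.0676,0,0,0,1],[0,0,0.066,0,0,0,1],[0,0,0,0,0,0,1],[0,0,0,0,0,0,-1],[0,0,0,0,0,0,-1],[0,0,0,0,0,0,-1],[0,0,0,0,0,0,-1],[0,0,0,0,0,0,-1]]' && python3 -m crank '[[0,0,-0.05,0,0,0,-1],[0,0,-0.08,0,0,0,-1],[0,0,-0.08,0,0,0,-1],[0,0,-0.08,0,0,0,-1],[0,0,-0.08,0,0,0,-1],[0,0,-0.03,0,0,0,-1]]'
python3 - <<'E'
from plan import *
# R: grasp d from top = .025 -> local +.027 towards bail
def g(name,x,y,a,tilt,zg=.025,off=.027):
    yaw=a-np.pi; R=tool(yaw,-tilt if (tool(yaw,.5)[:,2]@[np.cos(yaw),np.sin(yaw),0])<0 else tilt)
    G=np.array([x+off*np.cos(a),y+off*np.sin(a),zg]); p=G+R@[0,0,.002]
    print(name,"z axis",R[:,2].round(2),"yaw",round(yaw,3)); return R,p
R,p=g("R",.5692,.1583,3.4042,np.radians(55))
pre=p-R[:,2]*.12
plan([(tool(.2626),[.45,.12,.25]),(R,pre),(R,p)])
E
```

```text
clock: 6.27
tool_pos: [0.5152, -0.3536, 0.031]
tool_rot: [[0.973, -0.231, 0.002], [-0.231, -0.973, -0.001], [0.002, 0.001, -1.0]]
wrist_force: [-0.4, -0.1, 0.8]
opening: 0.085
gripper_force: 0.0
clock: 6.77
tool_pos: [0.5164, -0.3547, 0.2368]
tool_rot: [[0.973, -0.231, 0.007], [-0.231, -0.973, -0.005], [0.008, 0.003, -1.0]]
wrist_force: [1.5, -0.9, -0.2]
opening: 0.0855
gripper_force: 0.0
R z axis [ 0.79  0.21 -0.57] yaw 0.263
now [ 0.5164 -0.3547  0.2368] clock 6.7667
12 x [-0.0116, -0.0799, -0.0024, 0.0001, -0.0002, -0.0131]
9 x [-0.0147, -0.0013, 0.0332, 0.0, 0.034, 0.0]
3 x [0.0, 0.0, 0.08, 0.0, 0.0, 0.0]
```

```bash
python3 -m crank '[[-0.0116,-0.0799,-0.0024,0,0,-0.0131,-1],[-0.0116,-0.0799,-0.0024,0,0,-0.0131,-1],[-0.0116,-0.0799,-0.0024,0,0,-0.0131,-1],[-0.0116,-0.0799,-0.0024,0,0,-0.0131,-1],[-0.0116,-0.0799,-0.0024,0,0,-0.0131,-1],[-0.0116,-0.0799,-0.0024,0,0,-0.0131,-1],[-0.0116,-0.0799,-0.0024,0,0,-0.0131,-1],[-0.0116,-0.0799,-0.0024,0,0,-0.0131,-1],[-0.0116,-0.0799,-0.0024,0,0,-0.0131,-1],[-0.0116,-0.0799,-0.0024,0,0,-0.0131,-1],[-0.0116,-0.0799,-0.0024,0,0,-0.0131,-1],[-0.0116,-0.0799,-0.0024,0,0,-0.0131,-1]]' && python3 -m crank '[[-0.0147,-0.0013,0.0332,0,0.034,0,-1],[-0.0147,-0.0013,0.0332,0,0.034,0,-1],[-0.0147,-0.0013,0.0332,0,0.034,0,-1],[-0.0147,-0.0013,0.0332,0,0.034,0,-1],[-0.0147,-0.0013,0.0332,0,0.034,0,-1],[-0.0147,-0.0013,0.0332,0,0.034,0,-1],[-0.0147,-0.0013,0.0332,0,0.034,0,-1],[-0.0147,-0.0013,0.0332,0,0.034,0,-1],[-0.0147,-0.0013,0.0332,0,0.034,0,-1],[0,0,0,0,0,0,-1]]'
cat >> plan.py <<'E'
def lying(x,y,a,tilt,zg=.025,off=.027):
    yaw=a-np.pi; R=tool(yaw,tilt)
    if R[:,2]@[np.cos(yaw),np.sin(yaw),0]<0: R=tool(yaw,-tilt)
    return R,np.array([x+off*np.cos(a),y+off*np.sin(a),zg])+R@[0,0,.002]
E
python3 - <<'E'
from plan import *
import cv2
s=arm.state(); print(np.round(s["q"],2))
R,p=lying(.5692,.1583,3.4042,np.radians(55)); print(p)
plan([(R,p-R[:,2]*.12),(R,p)])
t=arm.snapshot("top")["img"][150:350,140:560,::-1]; s=arm.snapshot("scene")["img"][100:480,60:480,::-1]
m=np.zeros((580,800,3),np.uint8); m[:190,:400]=cv2.resize(t,(400,190)); m[:380,380:800]=s; m[200:380,:380]=cv2.resize(t[50:130,60:190],(380,180)) if 0 else 0
cv2.imwrite("pics/m3.png",m[:380])
E
```

```text
clock: 7.77
tool_pos: [0.448, 0.1234, 0.245]
tool_rot: [[0.966, 0.26, 0.002], [0.26, -0.966, 0.001], [0.002, -0.0, -1.0]]
wrist_force: [0.8, 0.3, -0.3]
opening: 0.0854
gripper_force: 0.0
clock: 8.6
tool_pos: [0.4385, 0.1213, 0.2275]
tool_rot: [[0.695, 0.26, 0.671], [0.185, -0.966, 0.183], [0.695, -0.003, -0.719]]
wrist_force: [0.6, 0.3, 0.4]
opening: 0.0854
gripper_force: 0.0
[ 0.27 -0.13  2.5  -0.18  0.    1.75]
[0.54470779 0.15171612 0.02385285]
now [0.4385 0.1213 0.2275] clock 8.6
4 x [-0.0462, -0.0008, 0.0496, -0.0002, 0.0152, -0.0002]
3 x [0.0, 0.0, 0.08, 0.0, 0.0, 0.0]
```

View pics/m3.png

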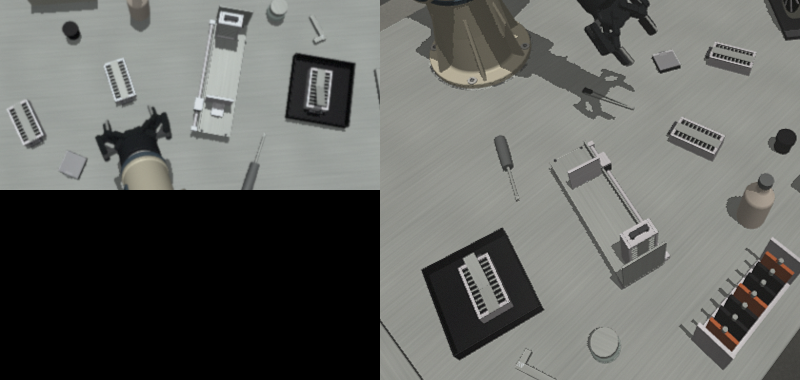

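The bent cassette lies flat in the tray. J5 sits at its lower limit of 0 at 46° tilt here, so I'll try 40° nearer the grasp, where the forearm lies flatter.

Run:
```python
from plan import *
R,p=lying(.5692,.1583,3.4042,np.radians(42))
plan([(R,p-R[:,2]*.06)])
```

```text
now [0.4382 0.1212 0.2251] clock 8.7
5 x [-0.0223, -0.0006, 0.0651, -0.0002, -0.0019, -0.0001]
```

```bash
python3 -m crank '[[-0.0223,0,0.0651,0,-0.0019,0,-1],[-0.0223,0,0.0651,0,-0.0019,0,-1],[-0.0223,0,0.0651,0,-0.0019,0,-1],[-0.0223,0,0.0651,0,-0.0019,0,-1],[-0.0223,0,0.0651,0,-0.0019,0,-1],[0,0,0,0,0,0,-1]]'
python3 - <<'E'
from plan import *
s=arm.state(); print(np.round(s["q"],3))
D=[([.354,1.634,1.155],[.6245,.2476]),([.45,1.72,.96],[.6214,.149])]
D.append((s["q"][[1,2,4]] if hasattr(s["q"],"shape") else [s["q"][i] for i in(1,2,4)],[np.hypot(*s["tool_pos"][:2]),s["tool_pos"][2]]))
D.append(([-.13,2.5,0.0],[.455,.2275]))
A=[];b=[]
for (a,e,f),(r,z) in D:
    g=a+e;t=g+f
    # r = a1+l2 sin a+l3 sin g+o cos g+dt sin t ; z = h+l2 cos a+l3 cos g -o sin g+dt cos t
    A+=[[1,0,np.sin(a),np.sin(g),np.cos(g),np.sin(t)],[0,1,np.cos(a),np.cos(g),-np.sin(g),np.cos(t)]]; b+=[r,z]
x,res,rk,sv=np.linalg.lstsq(np.array(A),np.array(b),rcond=1e-3); print(x.round(3),res,sv.round(3))
R,p=lying(.5692,.1583,3.4042,np.radians(42))
plan([(R,p-R[:,2]*.06)])
E
```

```text
clock: 9.2
tool_pos: [0.5036, 0.1393, 0.1466]
tool_rot: [[0.793, 0.26, 0.551], [0.212, -0.966, 0.151], [0.571, -0.003, -0.821]]
wrist_force: [-0.4, -0.2, -0.2]
opening: 0.0853
gripper_force: 0.0
[ 2.670e-01  1.800e-01  2.353e+00 -2.360e-01  1.000e-03  1.812e+00]
[-0.011  0.306  0.575  0.504  0.063  0.337] [1.73705586e-05] [3.842 2.908 0.783 0.368 0.161 0.085]
now [0.5036 0.1393 0.1466] clock 9.2
2 x [-0.0448, -0.0012, 0.0646, -0.0004, 0.0199, -0.0002]
```

Kinematics: with j5 ≥ 0 the forward tilt at the grasp is limited to about 20°. So the plan is:
1. Grasp with 12° forward tilt.
2. Turn 90° and stand the cassette on clear bench near (0.47, 0.225).
3. Regrasp it from straight above and place it on the rack.

Run:
```python
from plan import *
R,p=lying(.5692,.1583,3.4042,np.radians(12))
plan([(R,p+[0,0,.13]),(R,p)])
```

```text
now [0.5036 0.1393 0.1466] clock 9.2
4 x [0.0203, -0.0007, 0.0064, -0.0002, -0.0317, -0.0001]
4 x [-0.0135, 0.0, 0.0636, 0.0, 0.0, 0.0]
```

```bash
python3 -m crank '[[0.0203,-0.0007,0.0064,0,-0.0317,0,-1],[0.0203,-0.0007,0.0064,0,-0.0317,0,-1],[0.0203,-0.0007,0.0064,0,-0.0317,0,-1],[0.0203,-0.0007,0.0064,0,-0.0317,0,-1],[0,0,0,0,0,0,-1]]'
python3 - <<'E'
from plan import *
print(np.round(arm.state()["q"],3))
R,p=lying(.5692,.1583,3.4042,np.radians(12))
plan([(R,p+[0,0,.13]),(R,p)])
E
```

```text
clock: 9.62
tool_pos: [0.545, 0.1494, 0.1578]
tool_rot: [[0.94, 0.256, 0.227], [0.25, -0.967, 0.057], [0.234, 0.003, -0.972]]
wrist_force: [-0.1, -0.0, 0.7]
opening: 0.0849
gripper_force: 0.0
[ 0.268  0.271  2.01  -0.009  0.624  1.586]
now [0.545  0.1494 0.1578] clock 9.6167
1 x [-0.0039, -0.0047, 0.0089, 0.0012, -0.0086, -0.0009]
4 x [-0.0135, 0.0, 0.0636, 0.0, 0.0, 0.0]
```

```bash
python3 -m crank '[[-0.004,-0.0047,0.0089,0.0012,-0.0086,-0.0009,-1],[-0.0135,0,0.0636,0,0,0,-1],[-0.0135,0,0.0636,0,0,0,-1],[-0.0135,0,0.0636,0,0,0,-1],[-0.0135,0,0.0636,0,0,0,-1],[0,0,0,0,0,0,1],[0,0,0,0,0,0,1],[0,0,0,0,0,0,1],[0,0,0,0,0,0,1],[0,0,0,0,0,0,1]]'
python3 - <<'E'
from plan import *
R,p=lying(.5692,.1583,3.4042,np.radians(12)); print(p)
s=arm.state(); P=np.array(s["tool_pos"]);R0=np.array(s["tool_rot"])
yaw=.446
back=tool(yaw,np.radians(78)); 
if back[:,2]@[np.cos(yaw),np.sin(yaw),0]>0: back=tool(yaw,-np.radians(78))
# cassette foot along tool: z(cassette)= at grasp was -(far dir); target TCP height .104-.025
plan([(R0,P+[-.03,.0,.16]),(back,[.47,.225,.16]),(back,[.47,.225,.081])])
E
```

```text
clock: 10.45
tool_pos: [0.5401, 0.1502, 0.0228]
tool_rot: [[0.944, 0.259, 0.204], [0.254, -0.966, 0.054], [0.211, 0.0, -0.977]]
wrist_force: [-0.1, 0.1, -2.6]
opening: 0.0549
gripper_force: 65.1
[0.54352722 0.15139876 0.0230437 ]
now [0.5401 0.1502 0.0228] clock 10.45
5 x [0.0022, -0.0031, -0.065, 0.0, 0.0, 0.0]
14 x [-0.0001, -0.0122, 0.0038, -0.0025, -0.0357, -0.0039]
2 x [0.0773, 0.0, 0.0164, 0.0, 0.0, 0.0]
```

```bash
python3 -m crank '[[0.0022,-0.0031,-0.065,0,0,0,1],[0.0022,-0.0031,-0.065,0,0,0,1],[0.0022,-0.0031,-0.065,0,0,0,1],[0.0022,-0.0031,-0.065,0,0,0,1],[0.0022,-0.0031,-0.065,0,0,0,1]]' && python3 -m crank '[[-0.0001,-0.0122,0.0038,-0.0025,-0.0357,-0.0039,1],[-0.0001,-0.0122,0.0038,-0.0025,-0.0357,-0.0039,1],[-0.0001,-0.0122,0.0038,-0.0025,-0.0357,-0.0039,1],[-0.0001,-0.0122,0.0038,-0.0025,-0.0357,-0.0039,1],[-0.0001,-0.0122,0.0038,-0.0025,-0.0357,-0.0039,1],[-0.0001,-0.0122,0.0038,-0.0025,-0.0357,-0.0039,1],[-0.0001,-0.0122,0.0038,-0.0025,-0.0357,-0.0039,1],[-0.0001,-0.0122,0.0038,-0.0025,-0.0357,-0.0039,1],[-0.0001,-0.0122,0.0038,-0.0025,-0.0357,-0.0039,1],[-0.0001,-0.0122,0.0038,-0.0025,-0.0357,-0.0039,1],[-0.0001,-0.0122,0.0038,-0.0025,-0.0357,-0.0039,1],[-0.0001,-0.0122,0.0038,-0.0025,-0.0357,-0.0039,1],[-0.0001,-0.0122,0.0038,-0.0025,-0.0357,-0.0039,1],[-0.0001,-0.0122,0.0038,-0.0025,-0.0357,-0.0039,1],[0,0,0,0,0,0,1]]'
python3 - <<'E'
from plan import *
import cv2
yaw=.446
back=tool(yaw,np.radians(77.9)); 
if back[:,2]@[np.cos(yaw),np.sin(yaw),0]>0: back=tool(yaw,-np.radians(77.9))
print(np.round(arm.state()["q"],3))
plan([(back,[.47,.225,.16]),(back,[.47,.225,.083])])
s=arm.snapshot("scene")["img"][0:400,150:640,::-1]; t=arm.snapshot("top")["img"][120:380,120:430,::-1]
m=np.zeros((400,800,3),np.uint8); m[:,:490]=s; m[:260,490:]=t
cv2.imwrite("pics/m4.png",m)
E
```

```text
clock: 10.87
tool_pos: [0.5092, 0.1501, 0.1837]
tool_rot: [[0.944, 0.259, 0.203], [0.254, -0.966, 0.054], [0.21, 0.0, -0.978]]
wrist_force: [1.6, -0.3, -1.8]
opening: 0.0548
gripper_force: 65.7
clock: 12.12
tool_pos: [0.4678, 0.2256, 0.1549]
tool_rot: [[0.175, 0.432, -0.884], [0.086, -0.902, -0.424], [-0.981, -0.002, -0.195]]
wrist_force: [-0.6, 0.9, -4.2]
opening: 0.0545
gripper_force: 66.0
[ 0.447  1.051  1.205 -0.     2.26   1.569]
now [0.4678 0.2256 0.1549] clock 12.1167
1 x [-0.0094, 0.0029, -0.0055, 0.0003, 0.0047, 0.0007]
2 x [0.0753, 0.0, 0.0161, 0.0, 0.0, 0.0]
```

View pics/m4.png

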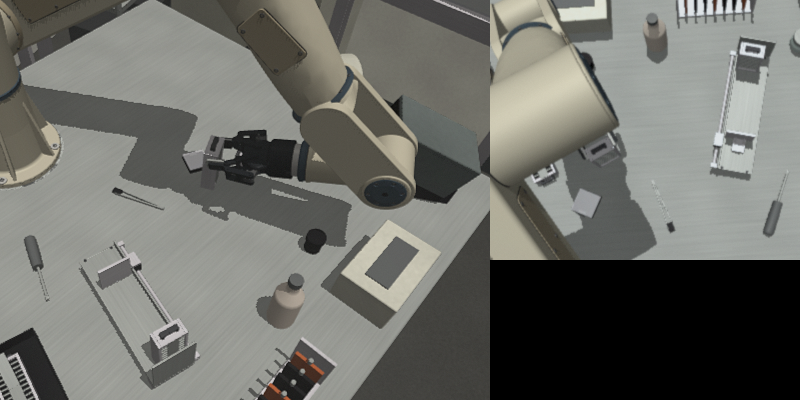

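```bash
python3 -m crank '[[0,0.0029,-0.004,0.0003,0.0047,0.0007,1],[0.064,0,0.013,0,0,0,1],[0.064,0,0.013,0,0,0,1],[0,0,0,0,0,0,1],[0,0,0,0,0,0,1]]' && python3 -m crank '[[0.004,0,0.001,0,0,0,1],[0.004,0,0.001,0,0,0,1],[0,0,0,0,0,0,1]]' ; python3 -m crank '[[0.004,0,0.001,0,0,0,1],[0,0,0,0,0,0,1]]'
```

```text
clock: 12.63
tool_pos: [0.4732, 0.2247, 0.0947]
tool_rot: [[0.199, 0.429, -0.881], [0.093, -0.903, -0.419], [-0.975, 0.001, -0.22]]
wrist_force: [-0.1, 0.7, -0.9]
opening: 0.0548
gripper_force: 66.0
clock: 12.88
tool_pos: [0.4735, 0.2253, 0.0908]
tool_rot: [[0.2, 0.43, -0.88], [0.094, -0.903, -0.419], [-0.975, 0.001, -0.221]]
wrist_force: [0.6, 0.0, -2.0]
opening: 0.0546
gripper_force: 66.0
clock: 13.05
tool_pos: [0.4729, 0.2251, 0.0876]
tool_rot: [[0.199, 0.43, -0.881], [0.093, -0.903, -0.42], [-0.976, 0.001, -0.219]]
wrist_force: [-0.8, -0.5, -2.6]
opening: 0.0547
gripper_force: 66.0
```

```bash
python3 -m crank '[[0.004,0,0.001,0,-0.002,0,1],[0.002,0,0,0,0,0,1],[0,0,0,0,0,0,1]]' ; python3 -m crank '[[0.003,0,0.001,0,0,0,1],[0,0,0,0,0,0,1]]';python3 -m crank '[[0.003,0,0.001,0,0,0,1],[0,0,0,0,0,0,1]]'
```

```text
clock: 13.3
tool_pos: [0.4729, 0.2252, 0.0849]
tool_rot: [[0.191, 0.43, -0.882], [0.09, -0.903, -0.421], [-0.978, 0.001, -0.211]]
wrist_force: [1.2, 1.3, 4.4]
opening: 0.0548
gripper_force: 66.5
clock: 13.47
tool_pos: [0.4729, 0.2252, 0.0848]
tool_rot: [[0.189, 0.43, -0.883], [0.089, -0.903, -0.421], [-0.978, 0.001, -0.209]]
wrist_force: [3.0, 2.4, 11.8]
opening: 0.0548
gripper_force: 66.9
clock: 13.63
tool_pos: [0.4729, 0.2253, 0.0848]
tool_rot: [[0.188, 0.43, -0.883], [0.088, -0.903, -0.421], [-0.978, 0.001, -0.208]]
wrist_force: [3.1, 3.4, 19.3]
opening: 0.0545
gripper_force: 67.2
```

```bash
python3 -m crank '[[-0.004,0,0,0,0,0,1],[0,0,0,0,0,0,-1],[0,0,0,0,0,0,-1],[0,0,0,0,0,0,-1],[0,0,0,0,0,0,-1],[0,0,0,0,0,0,-1],[0,0,-0.04,0,0,0,-1],[0,0,-0.08,0,0,0,-1],[-0.01,0,-0.08,0,0,0,-1],[-0.04,0,-0.06,0,0,0,-1],[-0.08,0,0,0,0,0,-1],[-0.08,0,0,0,0,0,-1],[0,0,0,0,0,0,-1]]'
python3 - <<'E'
from plan import *
plan([(tool(.4445),[.4659,.2219,.22]),(tool(.4445),[.4659,.2219,.081])])
E
```

```text
clock: 14.72
tool_pos: [0.5679, 0.2705, 0.2201]
tool_rot: [[0.198, 0.43, -0.881], [0.093, -0.903, -0.42], [-0.976, 0.001, -0.219]]
wrist_force: [1.2, 0.4, 1.4]
opening: 0.0852
gripper_force: 0.0
now [0.5679 0.2705 0.2201] clock 14.7167
12 x [-0.0151, 0.0, 0.0136, 0.0, 0.0358, 0.0]
4 x [0.0, 0.0, 0.0695, 0.0, 0.0, 0.0]
```

```bash
python3 -m crank '[[-0.0151,0,0.0136,0,0.0358,0,-1],[-0.0151,0,0.0136,0,0.0358,0,-1],[-0.0151,0,0.0136,0,0.0358,0,-1],[-0.0151,0,0.0136,0,0.0358,0,-1],[-0.0151,0,0.0136,0,0.0358,0,-1],[-0.0151,0,0.0136,0,0.0358,0,-1],[-0.0151,0,0.0136,0,0.0358,0,-1],[-0.0151,0,0.0136,0,0.0358,0,-1],[-0.0151,0,0.0136,0,0.0358,0,-1],[-0.0151,0,0.0136,0,0.0358,0,-1],[-0.0151,0,0.0136,0,0.0358,0,-1],[-0.0151,0,0.0136,0,0.0358,0,-1],[0,0,0,0,0,0,-1]]'
python3 - <<'E'
from plan import *
import cv2
plan([(tool(.4445),[.4659,.2219,.17]),(tool(.4445),[.4659,.2219,.081])])
s=arm.snapshot("scene")["img"][60:260,200:500,::-1]
cv2.imwrite("pics/m5.png",cv2.resize(s,None,fx=2.5,fy=2.5))
E
```

```text
clock: 15.8
tool_pos: [0.4586, 0.2184, 0.2118]
tool_rot: [[0.903, 0.43, -0.006], [0.43, -0.903, -0.004], [-0.007, 0.001, -1.0]]
wrist_force: [-1.8, -1.7, -0.3]
opening: 0.0855
gripper_force: 0.0
now [0.4586 0.2184 0.2118] clock 15.8
2 x [0.0083, 0.0, 0.0418, 0.0001, 0.0012, 0.0]
3 x [0.0, 0.0, 0.0593, 0.0, 0.0, 0.0]
```

View pics/m5.png

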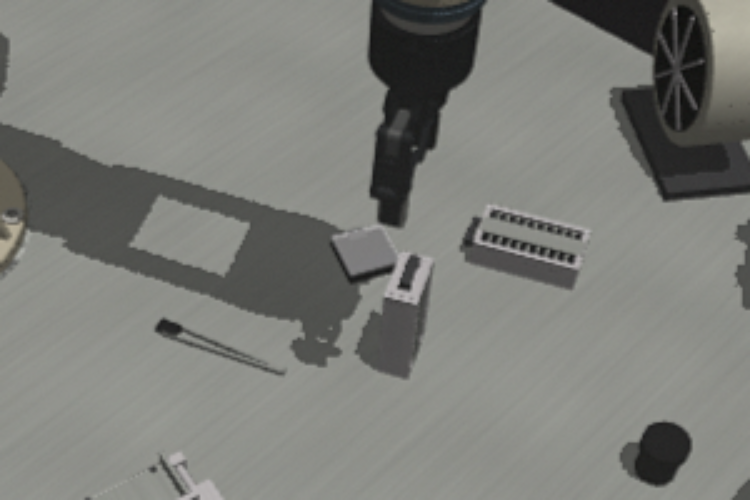

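It stands upright on the bench at pixel (410,310) in the crop. I'll check its fitted position and plan the rack placing.

Run:
```python
from h import *
from plan import *
s=cam(np.load("scene0.npz"))
px=np.array([(434,258),(403,252),(385,299),(413,304)])/2.5+[200,60]-.3
L=[(.015,.028,.104),(-.015,.028,.104),(-.015,-.028,.104),(.015,-.028,.104)]
r=least_squares(lambda p:(proj(s,T(*p,L))-px).ravel(),[.466,.222,.44]);print(r.x.round(4),r.fun.round(1))
```

```text
[0.4668 0.2229 0.4218] [ 0.2  0.6 -0.6 -0.4 -1.  -1.   1.4  0.6]
```

```bash
python3 -m crank '[[0.0088,0.0004,0.0418,0,0.0012,0,-1],[0.0088,0.0004,0.0418,0,0.0012,0,-1],[0,0,0.06,0,0,0,-1],[0,0,0.06,0,0,0,-1],[0,0,0.06,0,0,0,-1],[0,0,0,0,0,0,-1],[0,0,0,0,0,0,1],[0,0,0,0,0,0,1],[0,0,0,0,0,0,1],[0,0,0,0,0,0,1],[0,0,0,0,0,0,1]]'
cat >> plan.py <<'E'
RK=(.5778,-.1097,-.2542)
def rk(x,y,z):
    c,s=np.cos(RK[2]),np.sin(RK[2]); return np.array([RK[0]+c*x-s*y,RK[1]+s*x+c*y,z])
def where():
    st=arm.state(); d=np.array(st["tool_pos"])-[RK[0],RK[1],0]; c,s=np.cos(RK[2]),np.sin(RK[2])
    R=np.array(st["tool_rot"]); f=np.array(st["wrist_force"])
    print("rack xyz",np.round([c*d[0]+s*d[1],-s*d[0]+c*d[1],d[2]],4),"yaw err",round(np.arctan2(-R[0,1]*-1,-R[1,1])-RK[2],4),"z",R[:,2].round(3),"F rack",np.round([c*f[0]+s*f[1],-s*f[0]+c*f[1],f[2]],1),st["clock"],np.round(st["q"][5],2))
E
python3 - <<'E'
from plan import *
s=arm.state(); P=np.array(s["tool_pos"]);R0=np.array(s["tool_rot"]); Q=tool(RK[2])
plan([(R0,P+[0,0,.18]),(Q,rk(.055,.004,.26)),(Q,rk(.055,.004,.135))])
E
```

```text
clock: 16.77
tool_pos: [0.4742, 0.2254, 0.0838]
tool_rot: [[0.903, 0.43, 0.004], [0.43, -0.903, 0.001], [0.004, 0.001, -1.0]]
wrist_force: [-0.1, 1.8, 8.3]
opening: 0.0552
gripper_force: 64.8
now [0.4742 0.2254 0.0838] clock 16.7667
5 x [0.0003, 0.0001, -0.072, 0.0, 0.0, 0.0]
10 x [0.0228, 0.074, 0.0008, 0.0, -0.0001, 0.0222]
4 x [0.0, 0.0, 0.0625, 0.0, 0.0, 0.0]
```

```bash
python3 -m crank '[[0,0,-0.072,0,0,0,1],[0,0,-0.072,0,0,0,1],[0,0,-0.072,0,0,0,1],[0,0,-0.072,0,0,0,1],[0,0,-0.072,0,0,0,1]]' && python3 -m crank '[[0.0233,0.0738,0.0008,0,0,0.0222,1],[0.0233,0.0738,0.0008,0,0,0.0222,1],[0.0233,0.0738,0.0008,0,0,0.0222,1],[0.0233,0.0738,0.0008,0,0,0.0222,1],[0.0233,0.0738,0.0008,0,0,0.0222,1],[0.0233,0.0738,0.0008,0,0,0.0222,1],[0.0233,0.0738,0.0008,0,0,0.0222,1],[0.0233,0.0738,0.0008,0,0,0.0222,1],[0.0233,0.0738,0.0008,0,0,0.0222,1],[0.0233,0.0738,0.0008,0,0,0.0222,1],[0,0,0,0,0,0,1],[0,0,0,0,0,0,1],[0,0,0,0,0,0,1]]'
python3 - <<'E'
from plan import *
where(); Q=tool(RK[2])
plan([(Q,rk(.061,.004,.26)),(Q,rk(.061,.004,.135))])
E
```

```text
clock: 17.18
tool_pos: [0.472, 0.2244, 0.2643]
tool_rot: [[0.903, 0.43, 0.001], [0.43, -0.903, -0.001], [0.0, 0.001, -1.0]]
wrist_force: [1.6, 0.9, -2.7]
opening: 0.055
gripper_force: 65.4
clock: 18.27
tool_pos: [0.6324, -0.1188, 0.2584]
tool_rot: [[0.968, -0.251, 0.0], [-0.251, -0.968, -0.0], [0.0, 0.0, -1.0]]
wrist_force: [0.8, 1.5, -3.0]
opening: 0.0551
gripper_force: 65.8
rack xyz [0.0551 0.0049 0.2584] yaw err 0.001 z [ 0. -0. -1.] F rack [ 0.4  1.7 -3. ] 18.2667 1.64
now [ 0.6324 -0.1188  0.2584] clock 18.2667
1 x [0.0118, 0.0018, -0.0032, 0.0001, 0.0, 0.0003]
4 x [0.0, 0.0, 0.0625, 0.0, 0.0, 0.0]
```

```bash
python3 -m crank '[[0.0118,0.0018,0,0,0,0,1],[0,0,0.065,0,0,0,1],[0,0,0.065,0,0,0,1],[0,0,0.065,0,0,0,1],[0,0,0.058,0,0,0,1],[0,0,0,0,0,0,1],[0,0,0,0,0,0,1]]'; python3 -c "
from plan import *
where()"; python3 -m crank '[[0,-0.004,0,0,0,0,1],[0,-0.004,0,0,0,0,1],[0,0,0,0,0,0,1]]'; python3 -c "
from plan import *
where()"
```

```text
clock: 18.85
tool_pos: [0.6378, -0.1201, 0.1309]
tool_rot: [[0.969, -0.249, -0.002], [-0.249, -0.969, -0.0], [-0.002, 0.001, -1.0]]
wrist_force: [0.3, -0.4, -2.3]
opening: 0.0551
gripper_force: 65.5
rack xyz [0.0607 0.005  0.1309] yaw err 0.0029 z [-0.002 -0.    -1.   ] F rack [ 0.4 -0.3 -2.3] 18.85 1.63
clock: 19.1
tool_pos: [0.6409, -0.118, 0.1342]
tool_rot: [[0.968, -0.249, 0.004], [-0.249, -0.968, -0.003], [0.005, 0.002, -1.0]]
wrist_force: [-0.4, -4.8, -2.4]
opening: 0.0553
gripper_force: 65.8
rack xyz [0.0632 0.0078 0.1342] yaw err 0.0022 z [ 0.004 -0.003 -1.   ] F rack [ 0.8 -4.7 -2.4] 19.1 1.64
```

```bash
python3 -m crank '[[0,0.001,0.008,0,0,0,1],[0,0,0.004,0,0,0,1],[0,0,0,0,0,0,1]]'; python3 -m crank '[[0,0,0.004,0,0,0,1],[0,0,0,0,0,0,1],[0,0,0,0,0,0,1]]'; python3 -c "
from plan import *
where()"
```

```text
clock: 19.35
tool_pos: [0.6394, -0.1179, 0.126]
tool_rot: [[0.968, -0.251, 0.001], [-0.251, -0.968, -0.0], [0.001, 0.0, -1.0]]
wrist_force: [-0.0, -0.3, -2.6]
opening: 0.0557
gripper_force: 66.0
clock: 19.6
tool_pos: [0.6396, -0.1179, 0.1239]
tool_rot: [[0.968, -0.25, 0.001], [-0.25, -0.968, -0.001], [0.001, 0.0, -1.0]]
wrist_force: [0.4, 1.1, -0.7]
opening: 0.0553
gripper_force: 66.2
rack xyz [0.0619 0.0076 0.1239] yaw err 0.0011 z [ 0.001 -0.001 -1.   ] F rack [ 0.2  1.2 -0.7] 19.6 1.64
```

```bash
python3 -m crank '[[0,-0.002,0.002,0,0,0,1],[0,0,0,0,0,0,1],[0,0,0,0,0,0,1]]'; python3 -m crank '[[0,0,0,0,0,0,-1],[0,0,0,0,0,0,-1],[0,0,0,0,0,0,-1],[0,0,0,0,0,0,-1],[0,0,0,0,0,0,-1],[0,0,-0.06,0,0,0,-1],[0,0,-0.08,0,0,0,-1],[0,0,-0.08,0,0,0,-1],[0,0,-0.04,0,0,0,-1],[0,0,0,0,0,0,-1],[0,0,0,0,0,0,-1]]'
python3 - <<'E'
from plan import *
where()
R,p=lying(.4778,.4006,3.5536,np.radians(12)); print(p)
plan([(tool(3.5536-np.pi),p+[-.03,-.03,.22]),(R,p+[0,0,.1]),(R,p)])
E
```

```text
clock: 19.85
tool_pos: [0.6398, -0.1177, 0.1238]
tool_rot: [[0.968, -0.25, 0.001], [-0.25, -0.968, -0.002], [0.002, 0.002, -1.0]]
wrist_force: [-3.2, -2.7, 7.7]
opening: 0.0549
gripper_force: 67.1
clock: 20.77
tool_pos: [0.6402, -0.1171, 0.2542]
tool_rot: [[0.968, -0.25, 0.003], [-0.25, -0.968, -0.001], [0.004, 0.0, -1.0]]
wrist_force: [-0.3, -0.1, -0.1]
opening: 0.0854
gripper_force: 0.0
rack xyz [0.0622 0.0086 0.2542] yaw err 0.0011 z [ 0.003 -0.001 -1.   ] F rack [-0.3 -0.2 -0.1] 20.7667 1.64
[0.45344042 0.38995438 0.0230437 ]
now [ 0.6402 -0.1171  0.2542] clock 20.7667
14 x [-0.0276, -0.0711, 0.0015, 0.0, -0.0001, -0.0151]
4 x [0.015, -0.0077, 0.0615, 0.0, 0.0167, 0.0]
3 x [-0.0139, 0.0, 0.0652, 0.0, 0.0, 0.0]
```

```bash
python3 -m crank '[[-0.0276,-0.0711,0.0015,0,0,-0.0151,-1],[-0.0276,-0.0711,0.0015,0,0,-0.0151,-1],[-0.0276,-0.0711,0.0015,0,0,-0.0151,-1],[-0.0276,-0.0711,0.0015,0,0,-0.0151,-1],[-0.0276,-0.0711,0.0015,0,0,-0.0151,-1],[-0.0276,-0.0711,0.0015,0,0,-0.0151,-1],[-0.0276,-0.0711,0.0015,0,0,-0.0151,-1],[-0.0276,-0.0711,0.0015,0,0,-0.0151,-1],[-0.0276,-0.0711,0.0015,0,0,-0.0151,-1],[-0.0276,-0.0711,0.0015,0,0,-0.0151,-1],[-0.0276,-0.0711,0.0015,0,0,-0.0151,-1],[-0.0276,-0.0711,0.0015,0,0,-0.0151,-1],[-0.0276,-0.0711,0.0015,0,0,-0.0151,-1],[-0.0276,-0.0711,0.0015,0,0,-0.0151,-1]]' && python3 -m crank '[[0.015,-0.0077,0.0615,0,0.0167,0,-1],[0.015,-0.0077,0.0615,0,0.0167,0,-1],[0.015,-0.0077,0.0615,0,0.0167,0,-1],[0.015,-0.0077,0.0615,0,0.0167,0,-1],[0,0,0,0,0,0,-1],[0,0,0,0,0,0,-1],[0,0,0,0,0,0,-1]]'
python3 - <<'E'
from plan import *
R,p=lying(.4778,.4006,3.5536,np.radians(12)); print(np.round(arm.state()["q"],2))
plan([(R,p+[0,0,.09]),(R,p)])
E
```

```text
clock: 21.93
tool_pos: [0.4211, 0.3612, 0.2399]
tool_rot: [[0.916, 0.402, -0.001], [0.402, -0.916, -0.002], [-0.002, 0.002, -1.0]]
wrist_force: [0.6, 0.5, 0.5]
opening: 0.0857
gripper_force: 0.0
clock: 22.52
tool_pos: [0.4531, 0.39, 0.1221]
tool_rot: [[0.897, 0.399, 0.19], [0.391, -0.917, 0.081], [0.207, 0.001, -0.978]]
wrist_force: [-0.7, -0.3, 0.5]
opening: 0.0855
gripper_force: 0.0
[ 0.75  0.38  1.94 -0.12  0.63  1.99]
now [0.4531 0.39   0.1221] clock 22.5167
1 x [-0.0032, 0.0003, 0.0178, 0.0005, 0.0005, -0.0002]
3 x [-0.0125, 0.0, 0.0587, 0.0, 0.0, 0.0]
```

```bash
python3 -m crank '[[-0.0032,0.0003,0.0178,0,0,0,-1],[-0.0125,0,0.0587,0,0,0,-1],[-0.0125,0,0.0587,0,0,0,-1],[-0.0125,0,0.0587,0,0,0,-1],[0,0,0,0,0,0,-1],[0,0,0,0,0,0,1],[0,0,0,0,0,0,1],[0,0,0,0,0,0,1],[0,0,0,0,0,0,1],[0,0,0,0,0,0,1]]'
python3 - <<'E'
from plan import *
s=arm.state(); P=np.array(s["tool_pos"]);R0=np.array(s["tool_rot"])
yaw=.446; t=np.pi/2-np.arctan2(np.hypot(*R0[:2,2]),-R0[2,2])
back=tool(yaw,-t)
if back[:,2]@[np.cos(yaw),np.sin(yaw),0]>0: back=tool(yaw,t)
print(np.degrees(t),back[:,2])
plan([(R0,P+[0,-.05,.16]),(back,[.47,.225,.16])])
E
```

```text
clock: 23.35
tool_pos: [0.4549, 0.3912, 0.0253]
tool_rot: [[0.896, 0.4, 0.194], [0.39, -0.917, 0.085], [0.212, -0.0, -0.977]]
wrist_force: [-1.0, -1.0, 9.2]
opening: 0.0547
gripper_force: 64.7
77.74876824096728 [-0.88163401 -0.42153671 -0.21219868]
now [0.4549 0.3912 0.0253] clock 23.35
5 x [0.0058, 0.0183, -0.0642, 0.0, 0.0, 0.0]
14 x [-0.0027, 0.016, 0.0062, -0.0005, -0.0357, -0.0007]
```

```bash
python3 -m crank '[[0.0058,0.0183,-0.0642,0,0,0,1],[0.0058,0.0183,-0.0642,0,0,0,1],[0.0058,0.0183,-0.0642,0,0,0,1],[0.0058,0.0183,-0.0642,0,0,0,1],[0.0058,0.0183,-0.0642,0,0,0,1]]' && python3 -m crank '[[-0.0027,0.016,0.0062,-0.0005,-0.0357,-0.0007,1],[-0.0027,0.016,0.0062,-0.0005,-0.0357,-0.0007,1],[-0.0027,0.016,0.0062,-0.0005,-0.0357,-0.0007,1],[-0.0027,0.016,0.0062,-0.0005,-0.0357,-0.0007,1],[-0.0027,0.016,0.0062,-0.0005,-0.0357,-0.0007,1],[-0.0027,0.016,0.0062,-0.0005,-0.0357,-0.0007,1],[-0.0027,0.016,0.0062,-0.0005,-0.0357,-0.0007,1],[-0.0027,0.016,0.0062,-0.0005,-0.0357,-0.0007,1],[-0.0027,0.016,0.0062,-0.0005,-0.0357,-0.0007,1],[-0.0027,0.016,0.0062,-0.0005,-0.0357,-0.0007,1],[-0.0027,0.016,0.0062,-0.0005,-0.0357,-0.0007,1],[-0.0027,0.016,0.0062,-0.0005,-0.0357,-0.0007,1],[-0.0027,0.016,0.0062,-0.0005,-0.0357,-0.0007,1],[-0.0027,0.016,0.0062,-0.0005,-0.0357,-0.0007,1],[0,0,0,0,0,0,1],[0,0,0,0,0,0,1],[0,0,0,0,0,0,1]]'
python3 - <<'E'
from plan import *
yaw=.446; t=np.radians(77.75)
back=tool(yaw,-t)
if back[:,2]@[np.cos(yaw),np.sin(yaw),0]>0: back=tool(yaw,t)
plan([(back,[.47,.225,.155]),(back,[.47,.225,.088])])
E
```

```text
clock: 23.77
tool_pos: [0.4539, 0.3401, 0.1854]
tool_rot: [[0.896, 0.4, 0.192], [0.391, -0.917, 0.084], [0.21, 0.0, -0.978]]
wrist_force: [1.1, 0.4, -3.8]
opening: 0.0548
gripper_force: 66.1
clock: 25.18
tool_pos: [0.47, 0.2249, 0.1586]
tool_rot: [[0.195, 0.43, -0.881], [0.091, -0.903, -0.421], [-0.977, 0.002, -0.215]]
wrist_force: [0.0, 1.3, -2.6]
opening: 0.0546
gripper_force: 66.4
now [0.47   0.2249 0.1586] clock 25.1833
1 x [0.0071, -0.0001, 0.0015, -0.0002, -0.0008, -0.0007]
2 x [0.0655, 0.0, 0.0142, 0.0, 0.0, 0.0]
```

```bash
python3 -m crank '[[0.0071,0,0.0015,0,-0.0008,-0.0007,1],[0.0655,0,0.0142,0,0,0,1],[0.0655,0,0.0142,0,0,0,1],[0,0,0,0,0,0,1],[0,0,0,0,0,0,1]]'; python3 -m crank '[[0.005,0,0.001,0,0,0,1],[0.005,0,0.001,0,0,0,1],[0,0,0,0,0,0,1]]'; python3 -m crank '[[0.004,0,0.001,0,0,0,1],[0,0,0,0,0,0,1],[0,0,0,0,0,0,1]]'; python3 -m crank '[[0.004,0,0.001,0,0,0,1],[0,0,0,0,0,0,1]]'
```

```text
clock: 25.6
tool_pos: [0.4688, 0.2244, 0.0878]
tool_rot: [[0.186, 0.431, -0.883], [0.089, -0.902, -0.422], [-0.979, 0.0, -0.206]]
wrist_force: [0.7, 0.6, -1.8]
opening: 0.0544
gripper_force: 66.3
clock: 25.85
tool_pos: [0.4699, 0.2245, 0.0835]
tool_rot: [[0.189, 0.431, -0.882], [0.09, -0.902, -0.422], [-0.978, 0.0, -0.209]]
wrist_force: [-0.2, 0.6, -3.4]
opening: 0.0548
gripper_force: 66.3
clock: 26.1
tool_pos: [0.4693, 0.2241, 0.0804]
tool_rot: [[0.187, 0.431, -0.883], [0.089, -0.902, -0.422], [-0.978, 0.0, -0.207]]
wrist_force: [0.3, -0.0, -2.1]
opening: 0.0547
gripper_force: 66.3
clock: 26.27
tool_pos: [0.469, 0.224, 0.0778]
tool_rot: [[0.186, 0.431, -0.883], [0.089, -0.902, -0.422], [-0.978, 0.0, -0.206]]
wrist_force: [-0.1, 0.2, -2.9]
opening: 0.0547
gripper_force: 66.3
```

```bash
python3 -m crank '[[0.002,0,0,0,0.0018,0,1],[0,0,0,0,0,0,1]]'; python3 -m crank '[[0.003,0,0.001,0,0,0,1],[0,0,0,0,0,0,1]]'; python3 -m crank '[[0.003,0,0.001,0,0,0,1],[0,0,0,0,0,0,1]]'
```

```text
clock: 26.43
tool_pos: [0.4693, 0.2242, 0.0772]
tool_rot: [[0.191, 0.431, -0.882], [0.091, -0.902, -0.421], [-0.977, 0.0, -0.212]]
wrist_force: [-1.0, -1.1, -1.4]
opening: 0.0547
gripper_force: 66.3
clock: 26.6
tool_pos: [0.4692, 0.2242, 0.0771]
tool_rot: [[0.189, 0.431, -0.882], [0.09, -0.902, -0.422], [-0.978, 0.001, -0.21]]
wrist_force: [0.9, 1.5, 7.7]
opening: 0.0546
gripper_force: 66.9
clock: 26.77
tool_pos: [0.4692, 0.2242, 0.0771]
tool_rot: [[0.188, 0.431, -0.883], [0.089, -0.902, -0.422], [-0.978, 0.001, -0.208]]
wrist_force: [1.6, 1.8, 14.4]
opening: 0.0549
gripper_force: 67.2
```

```bash
python3 -m crank '[[-0.003,0,0,0,0,0,1],[0,0,0,0,0,0,-1],[0,0,0,0,0,0,-1],[0,0,0,0,0,0,-1],[0,0,0,0,0,0,-1],[0,0,0,0,0,0,-1],[0,0,-0.04,0,0,0,-1],[0,0,-0.08,0,0,0,-1],[-0.01,0,-0.08,0,0,0,-1],[-0.04,0,-0.06,0,0,0,-1],[-0.08,0,0,0,0,0,-1],[-0.08,0,0,0,0,0,-1],[0,0,0,0,0,0,-1]]'
python3 - <<'E'
from plan import *
plan([(tool(.4457),[.4599,.2198,.22])])
E
```

```text
clock: 27.85
tool_pos: [0.5645, 0.2697, 0.2125]
tool_rot: [[0.197, 0.431, -0.881], [0.094, -0.902, -0.421], [-0.976, 0.0, -0.219]]
wrist_force: [1.3, 1.5, 1.3]
opening: 0.0853
gripper_force: 0.0
now [0.5645 0.2697 0.2125] clock 27.85
12 x [-0.0164, 0.0, 0.0129, 0.0, 0.0358, 0.0]
```

```bash
python3 -m crank '[[-0.0164,0,0.0129,0,0.0358,0,-1],[-0.0164,0,0.0129,0,0.0358,0,-1],[-0.0164,0,0.0129,0,0.0358,0,-1],[-0.0164,0,0.0129,0,0.0358,0,-1],[-0.0164,0,0.0129,0,0.0358,0,-1],[-0.0164,0,0.0129,0,0.0358,0,-1],[-0.0164,0,0.0129,0,0.0358,0,-1],[-0.0164,0,0.0129,0,0.0358,0,-1],[-0.0164,0,0.0129,0,0.0358,0,-1],[-0.0164,0,0.0129,0,0.0358,0,-1],[-0.0164,0,0.0129,0,0.0358,0,-1],[-0.0164,0,0.0129,0,0.0358,0,-1],[0,0,0,0,0,0,-1],[0,0,0,0,0,0,-1],[0,0,0,0,0,0,-1]]'
python3 - <<'E'
from plan import *
Q=tool(.4457)
plan([(Q,[.4599,.2198,.165]),(Q,[.4599,.2198,.081])])
E
```

```text
clock: 29.1
tool_pos: [0.4595, 0.2195, 0.2147]
tool_rot: [[0.902, 0.431, -0.006], [0.431, -0.902, -0.003], [-0.007, 0.0, -1.0]]
wrist_force: [-0.4, -0.2, 0.3]
opening: 0.0857
gripper_force: 0.0
now [0.4595 0.2195 0.2147] clock 29.1
2 x [0.0008, -0.0001, 0.0497, 0.0001, 0.0011, 0.0]
3 x [0.0, 0.0, 0.056, 0.0, 0.0, 0.0]
```

```bash
python3 -m crank '[[0.0008,0,0.0497,0,0.0011,0,-1],[0.0008,0,0.0497,0,0.0011,0,-1],[0,0,0.056,0,0,0,-1],[0,0,0.056,0,0,0,-1],[0,0,0.056,0,0,0,-1],[0,0,0,0,0,0,-1],[0,0,0,0,0,0,-1]]'; python3 -c "
from plan import *
plan([(tool(.4457),[.4599,.2198,.081])])"
```

```text
clock: 29.68
tool_pos: [0.4596, 0.2195, 0.0791]
tool_rot: [[0.902, 0.431, -0.004], [0.431, -0.902, -0.002], [-0.004, 0.0, -1.0]]
wrist_force: [-0.1, 0.7, 0.1]
opening: 0.0856
gripper_force: 0.0
now [0.4596 0.2195 0.0791] clock 29.6833
1 x [0.0008, -0.0002, -0.0038, 0.0001, 0.0014, 0.0]
```

```bash
python3 -m crank '[[0,0,0,0,0.0014,0,1],[0,0,0,0,0,0,1],[0,0,0,0,0,0,1],[0,0,0,0,0,0,1],[0,0,0,0,0,0,1],[0,0,0,0,0,0,1],[0,0,-0.072,0,0,0,1],[0,0,-0.072,0,0,0,1],[0,0,-0.072,0,0,0,1],[0,0,-0.072,0,0,0,1],[0,0,-0.072,0,0,0,1],[0,0,0,0,0,0,1]]'
python3 - <<'E'
from plan import *
Q=tool(RK[2])
plan([(Q,rk(.0175,.0035,.26)),(Q,rk(.0175,.0035,.128))])
E
```

```text
clock: 30.68
tool_pos: [0.4617, 0.2206, 0.268]
tool_rot: [[0.902, 0.431, 0.014], [0.431, -0.902, 0.006], [0.015, 0.0, -1.0]]
wrist_force: [1.6, 0.3, -2.4]
opening: 0.0553
gripper_force: 66.5
now [0.4617 0.2206 0.268 ] clock 30.6833
9 x [0.02, 0.0785, 0.0019, -0.0002, -0.0005, 0.0247]
4 x [0.0, 0.0, 0.066, 0.0, 0.0, 0.0]
```

```bash
python3 -m crank '[[0.02,0.0785,0.0019,0,0,0.0247,1],[0.02,0.0785,0.0019,0,0,0.0247,1],[0.02,0.0785,0.0019,0,0,0.0247,1],[0.02,0.0785,0.0019,0,0,0.0247,1],[0.02,0.0785,0.0019,0,0,0.0247,1],[0.02,0.0785,0.0019,0,0,0.0247,1],[0.02,0.0785,0.0019,0,0,0.0247,1],[0.02,0.0785,0.0019,0,0,0.0247,1],[0.02,0.0785,0.0019,0,0,0.0247,1],[0,0,0,0,0,0,1],[0,0,0,0,0,0,1],[0,0,0,0,0,0,1]]'
python3 - <<'E'
from plan import *
where(); Q=tool(RK[2])
plan([(Q,rk(.0175,.0035,.26)),(Q,rk(.0175,.0035,.128))])
E
```

```text
clock: 31.68
tool_pos: [0.5923, -0.112, 0.2515]
tool_rot: [[0.968, -0.251, 0.003], [-0.251, -0.968, 0.002], [0.003, -0.003, -1.0]]
wrist_force: [-0.6, 0.9, -2.6]
opening: 0.0551
gripper_force: 66.9
rack xyz [0.0146 0.0014 0.2515] yaw err 0.0009 z [ 0.003  0.002 -1.   ] F rack [-0.8  0.7 -2.6] 31.6833 1.63
now [ 0.5923 -0.112   0.2515] clock 31.6833
1 x [0.0059, -0.0042, -0.017, -0.0008, -0.0008, 0.0003]
4 x [0.0, 0.0, 0.066, 0.0, 0.0, 0.0]
```

```bash
python3 -m crank '[[0.0059,-0.0042,0,-0.0008,-0.0008,0,1],[0,0,0.0617,0,0,0,1],[0,0,0.0617,0,0,0,1],[0,0,0.0617,0,0,0,1],[0,0,0.0617,0,0,0,1],[0,0,0,0,0,0,1],[0,0,0,0,0,0,1]]'; python3 -c "
from plan import *
where()"; python3 -m crank '[[0,-0.003,0,0,0,0,1],[0,-0.003,0,0,0,0,1],[0,-0.002,0,0,0,0,1],[0,0,0,0,0,0,1]]'; python3 -c "
from plan import *
where()"
```

```text
clock: 32.27
tool_pos: [0.5956, -0.1093, 0.1277]
tool_rot: [[0.969, -0.248, -0.002], [-0.248, -0.969, 0.0], [-0.002, 0.0, -1.0]]
wrist_force: [-0.2, 0.1, -2.4]
opening: 0.0553
gripper_force: 67.1
rack xyz [0.0171 0.0049 0.1277] yaw err 0.0035 z [-0.002  0.    -1.   ] F rack [-0.2  0.1 -2.4] 32.2667 1.64
clock: 32.6
tool_pos: [0.5981, -0.1068, 0.1298]
tool_rot: [[0.968, -0.25, 0.003], [-0.25, -0.968, -0.001], [0.003, 0.0, -1.0]]
wrist_force: [-0.1, -0.8, -2.5]
opening: 0.0555
gripper_force: 67.2
rack xyz [0.0189 0.0079 0.1298] yaw err 0.0018 z [ 0.003 -0.001 -1.   ] F rack [ 0.1 -0.7 -2.5] 32.6 1.64
```

Near the lip but not yet pressing (lateral −0.7 N); nudge a bit more, then lower.

```bash
python3 -m crank '[[0,-0.002,0.008,0,0,0,1],[0,0,0.004,0,0,0,1],[0,0,0,0,0,0,1]]'; python3 -c "
from plan import *
where()"; python3 -m crank '[[0,0,0.004,0,0,0,1],[0,0,0,0,0,0,1],[0,0,0,0,0,0,1]]'; python3 -c "
from plan import *
where()"
```

```text
clock: 32.85
tool_pos: [0.5973, -0.1063, 0.122]
tool_rot: [[0.968, -0.25, 0.001], [-0.25, -0.968, -0.001], [0.001, 0.001, -1.0]]
wrist_force: [0.5, -3.2, -4.4]
opening: 0.0553
gripper_force: 67.3
rack xyz [0.0181 0.0082 0.122 ] yaw err 0.0013 z [ 0.001 -0.001 -1.   ] F rack [ 1.3 -3.  -4.4] 32.85 1.65
clock: 33.1
tool_pos: [0.5977, -0.1063, 0.1218]
tool_rot: [[0.968, -0.25, 0.001], [-0.25, -0.968, -0.001], [0.001, 0.001, -1.0]]
wrist_force: [-4.9, -1.6, 14.3]
opening: 0.0552
gripper_force: 68.9
rack xyz [0.0184 0.0083 0.1218] yaw err 0.0013 z [ 0.001 -0.001 -1.   ] F rack [-4.3 -2.8 14.3] 33.1 1.65
```

```bash
python3 -m crank '[[0,0,-0.003,0,0,0,1],[0,0,0,0,0,0,-1],[0,0,0,0,0,0,-1],[0,0,0,0,0,0,-1],[0,0,0,0,0,0,-1],[0,0,0,0,0,0,-1],[0,0,-0.06,0,0,0,-1],[0,0,-0.08,0,0,0,-1],[0,0,-0.05,0,0,0,-1],[0,0,0,0,0,0,-1],[0,0,0,0,0,0,-1]]'
python3 - <<'E'
from plan import *
import cv2
where(); Q=tool(RK[2])
plan([(Q,rk(-.128,.008,.22)),(Q,rk(-.128,.008,.105))])
s=arm.snapshot("scene")["img"][200:420,200:400,::-1]; t=arm.snapshot("top")["img"][140:310,320:440,::-1]
np.savez("s1.npz",s=s,t=t)
m=np.zeros((600,800,3),np.uint8); a=cv2.resize(s,(500,550),interpolation=cv2.INTER_CUBIC); m[:550,:500]=a; b=cv2.resize(t,(300,425),interpolation=cv2.INTER_CUBIC); m[:425,500:]=b
cv2.imwrite("pics/m6.png",m)
E
```

```text
clock: 34.02
tool_pos: [0.5984, -0.106, 0.2185]
tool_rot: [[0.968, -0.25, 0.004], [-0.25, -0.968, -0.001], [0.004, -0.0, -1.0]]
wrist_force: [-0.3, -0.3, 0.2]
opening: 0.0853
gripper_force: 0.0
rack xyz [0.019  0.0088 0.2185] yaw err 0.0014 z [ 0.004 -0.001 -1.   ] F rack [-0.2 -0.4  0.2] 34.0167 1.65
now [ 0.5984 -0.106   0.2185] clock 34.0167
4 x [-0.0735, 0.0003, -0.001, 0.0, -0.0003, 0.0001]
3 x [0.0, 0.0, 0.0767, 0.0, 0.0, 0.0]
```

View pics/m6.png

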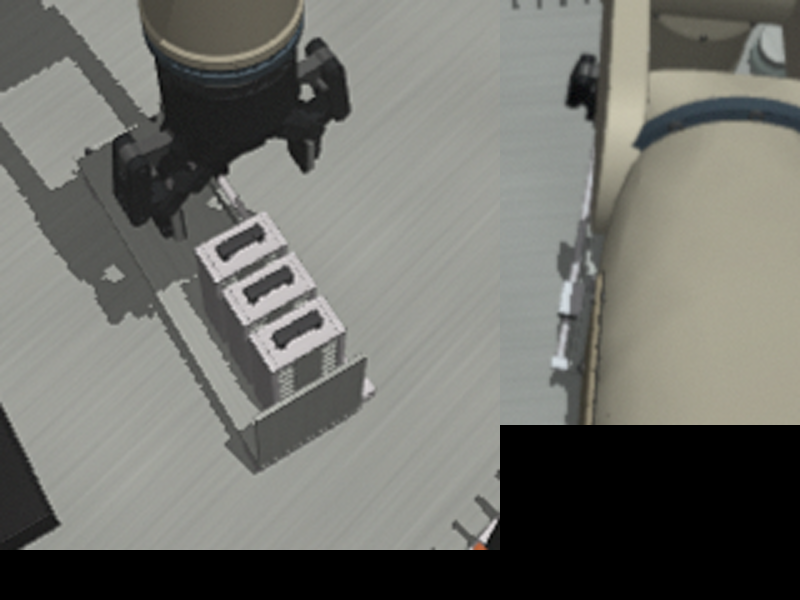

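All three stand in line with small gaps. Next I take the closed fingers behind the stop.

```bash
python3 -m crank '[[-0.0735,0,0,0,0,0,1],[-0.0735,0,0,0,0,0,1],[-0.0735,0,0,0,0,0,1],[-0.0735,0,0,0,0,0,1],[-0.004,0,0,0,0,0,1],[0,0,0,0,0,0,1],[0,0,0,0,0,0,1],[0,0,0,0,0,0,1],[0,0,0,0,0,0,1]]'
python3 - <<'E'
from plan import *
where(); Q=tool(RK[2])
plan([(Q,rk(-.13,.008,.215)),(Q,rk(-.13,.008,.105))])
E
```

```text
clock: 34.87
tool_pos: [0.4542, -0.0689, 0.2164]
tool_rot: [[0.968, -0.25, 0.0], [-0.25, -0.968, -0.0], [0.001, 0.0, -1.0]]
wrist_force: [0.8, -0.8, 0.5]
opening: -0.0001
gripper_force: 0.0
rack xyz [-0.1299  0.0084  0.2164] yaw err 0.0013 z [ 0. -0. -1.] F rack [ 1.  -0.5  0.5] 34.8667 1.67
now [ 0.4542 -0.0689  0.2164] clock 34.8667
1 x [-0.0002, 0.0009, 0.0028, 0.0001, -0.0002, 0.0004]
3 x [0.0, 0.0, 0.0733, 0.0, 0.0, 0.0]
```

```bash
python3 -m crank '[[0,0,0.0737,0,0,0,1],[0,0,0.0737,0,0,0,1],[0,0,0.0737,0,0,0,1],[0,0,0,0,0,0,1],[0,0,0,0,0,0,1]]'; python3 -c "
from plan import *
where()"; python3 -m crank '[[0.01,0,0,0,0,0,1],[0.01,0,0,0,0,0,1],[0.01,0,0,0,0,0,1],[0.01,0,0,0,0,0,1],[0.01,0,0,0,0,0,1],[0.01,0,0,0,0,0,1],[0.01,0,0,0,0,0,1]]'; python3 -c "
from plan import *
where()"
```

```text
clock: 35.28
tool_pos: [0.4523, -0.0686, 0.1049]
tool_rot: [[0.968, -0.25, -0.004], [-0.25, -0.968, 0.0], [-0.004, 0.001, -1.0]]
wrist_force: [-0.4, -0.1, 1.0]
opening: -0.0
gripper_force: 0.0
rack xyz [-0.1318  0.0082  0.1049] yaw err 0.0012 z [-0.004  0.    -1.   ] F rack [-0.4 -0.2  1. ] 35.2833 1.67
clock: 35.87
tool_pos: [0.4873, -0.0775, 0.1064]
tool_rot: [[0.968, -0.25, 0.0], [-0.25, -0.968, -0.0], [0.0, 0.0, -1.0]]
wrist_force: [-2.1, 0.4, 1.6]
opening: -0.0001
gripper_force: 1.4
rack xyz [-0.0957  0.0084  0.1064] yaw err 0.0014 z [ 0. -0. -1.] F rack [-2.1 -0.2  1.6] 35.8667 1.66
```

```bash
python3 -m crank '[[0.018,0,0,0,0,0,1],[0.018,0,0,0,0,0,1],[0.018,0,0,0,0,0,1],[0.018,0,0,0,0,0,1],[0.018,0,0,0,0,0,1],[0.018,0,0,0,0,0,1],[0.014,0,0,0,0,0,1],[0.01,0,0,0,0,0,1],[0.006,0,0,0,0,0,1]]'; python3 -c "
from plan import *
where()"; python3 -m crank '[[0.006,0,0,0,0,0,1],[0.006,0,0,0,0,0,1],[0.006,0,0,0,0,0,1],[0.006,0,0,0,0,0,1]]'; python3 -c "
from plan import *
where()"
```

```text
clock: 36.62
tool_pos: [0.5545, -0.0949, 0.106]
tool_rot: [[0.968, -0.25, 0.0], [-0.25, -0.968, -0.0], [0.001, 0.0, -1.0]]
wrist_force: [-2.5, -1.7, 0.8]
opening: 0.0002
gripper_force: 1.3
rack xyz [-0.0262  0.0085  0.106 ] yaw err 0.0013 z [ 0. -0. -1.] F rack [-2.  -2.2  0.8] 36.6167 1.65
clock: 36.95
tool_pos: [0.5654, -0.0977, 0.1061]
tool_rot: [[0.968, -0.25, 0.0], [-0.25, -0.968, -0.0], [0.0, 0.0, -1.0]]
wrist_force: [-3.2, -0.9, -0.5]
opening: -0.0001
gripper_force: 1.3
rack xyz [-0.015   0.0085  0.1061] yaw err 0.0015 z [ 0. -0. -1.] F rack [-2.9 -1.7 -0.5] 36.95 1.65
```

```bash
for i in 1; do python3 -m crank '[[0.006,0,0,0,0,0,1],[0.006,0,0,0,0,0,1],[0.006,0,0,0,0,0,1]]'; python3 -m crank '[[0.006,0,0,0,0,0,1],[0.006,0,0,0,0,0,1],[0.004,0,0,0,0,0,1]]';done | grep -E "force|pos"; python3 -c "
from plan import *
where()"
```

```text
tool_pos: [0.5736, -0.0998, 0.1061]
wrist_force: [-9.0, -0.2, 4.0]
gripper_force: 4.0
tool_pos: [0.5807, -0.1017, 0.1061]
wrist_force: [-11.7, 1.5, 7.2]
gripper_force: 5.4
rack xyz [0.0008 0.0085 0.1061] yaw err 0.0014 z [-0.003  0.    -1.   ] F rack [-11.7  -1.5   7.2] 37.45 1.65
```

Pushing two or more cassettes now (about 12 N). I'll creep on in small steps.

```bash
python3 -m crank '[[0.004,0,0,0,0,0,1],[0.004,0,0,0,0,0,1],[0.004,0,0,0,0,0,1]]'|grep -E "wrist"; python3 -m crank '[[0.004,0,0,0,0,0,1],[0.004,0,0,0,0,0,1]]'|grep -E "wrist";  python3 -c "
from plan import *
where()"
```

```text
wrist_force: [-10.2, 0.6, 4.8]
wrist_force: [-9.7, 1.1, 5.9]
rack xyz [0.0103 0.0085 0.1061] yaw err 0.0014 z [-0.003  0.    -1.   ] F rack [-9.6 -1.4  5.9] 37.8667 1.65
```

```bash
python3 -m crank '[[0.003,0,0,0,0,0,1],[0.003,0,0,0,0,0,1]]'|grep -E "wrist"; python3 -c "
from plan import *
where()"
```

```text
wrist_force: [-9.5, 0.1, 5.7]
rack xyz [0.0134 0.0085 0.1061] yaw err 0.0014 z [-0.003  0.    -1.   ] F rack [-9.2 -2.3  5.7] 38.0333 1.65
```

```bash
python3 -m crank '[[0.002,0,0,0,0,0,1],[0,0,0,0,0,0,1]]'|grep -E "wrist"; python3 -m crank '[[0.002,0,0,0,0,0,1],[0,0,0,0,0,0,1]]'|grep -E "wrist";python3 -m crank '[[0.002,0,0,0,0,0,1],[0,0,0,0,0,0,1]]'|grep -E "wrist"; python3 -c "
from plan import *
where()"
```

```text
wrist_force: [-9.2, -0.4, 5.5]
wrist_force: [-13.0, 1.6, 8.4]
wrist_force: [-16.2, 2.1, 12.9]
rack xyz [0.0147 0.0085 0.106 ] yaw err 0.0014 z [-0.007  0.001 -1.   ] F rack [-16.2  -2.   12.9] 38.5333 1.65
```

```bash
python3 -m crank '[[0.002,0,0,0,0,0,1],[0.002,0,0,0,0,0,1],[0,0,0,0,0,0,1]]'|grep -E "wrist"; python3 -c "
from plan import *
where()"; python3 -m crank '[[-0.01,0,0,0,0,0,1],[-0.02,0,0,0,0,0,1],[-0.04,0,0,0,0,0,1],[-0.07,0,0,0,0,0,1],[-0.08,0,-0.04,0,0,0,1],[0,0,-0.08,0,0,0,1],[0,0.06,-0.06,0,0,0,1],[0,0.08,0,0,0,0,1],[0,0.08,0,0,0,0,1],[0,0.08,0,0,0,0,1],[0,0.08,0,0,0,0,1],[0,0.08,0,0,0,0,1],[0,0.08,0,0,0,0,1],[0,0,0,0,0,0,1],[0,0,0,0,0,0,1]]'|tail -6
python3 - <<'E'
from plan import *
import cv2
s=arm.snapshot("scene")["img"]; t=arm.snapshot("top")["img"]
cv2.imwrite("pics/s2.png",s[:,:,::-1]);cv2.imwrite("pics/t2.png",t[:,:,::-1])
s=s[230:410,215:375,::-1]; t=t[130:310,330:450,::-1]
m=np.zeros((540,800,3),np.uint8); m[:,:480]=cv2.resize(s,(480,540),interpolation=cv2.INTER_CUBIC); m[:480,480:]=cv2.resize(t,(320,480),interpolation=cv2.INTER_CUBIC)
cv2.imwrite("pics/m7.png",m)
E
```

```text
wrist_force: [-22.6, 4.7, 18.9]
rack xyz [0.0147 0.0085 0.1059] yaw err 0.0013 z [-0.011  0.002 -1.   ] F rack [-23.   -1.1  18.9] 38.7833 1.65
clock: 40.03
tool_pos: [0.4278, -0.3425, 0.1946]
tool_rot: [[0.967, -0.254, 0.002], [-0.254, -0.967, -0.002], [0.003, 0.001, -1.0]]
wrist_force: [-0.2, 0.5, -0.5]
opening: -0.0003
gripper_force: 0.0
```

View pics/m7.png

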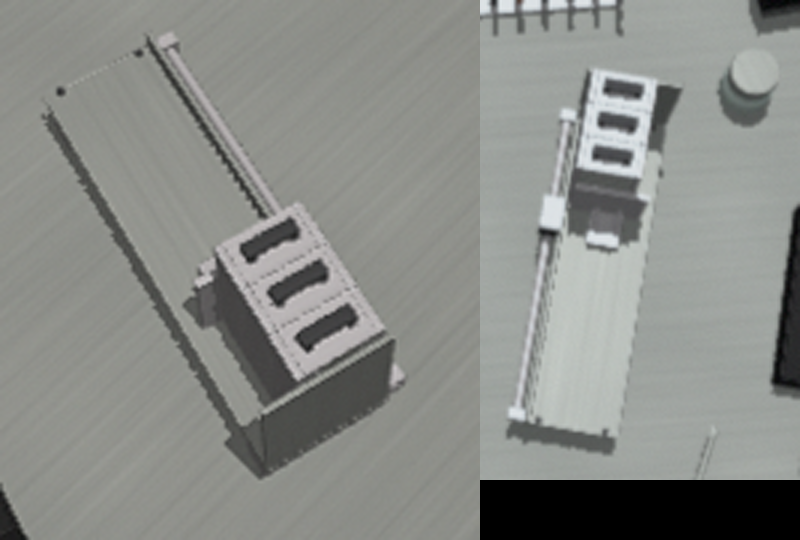

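The row is tight between stop and end plate, with all edges in line and the gripper clear. I'm handing the job in.

```bash
python3 -c "
from cell import arm
print(arm.close_job())"
```

```text
the job is handed in; nothing more can be done
None
```

I handed the job in at about 40 s on the clock. The last pictures show the three sound cassettes upright in a tight, flush row, with the stop slid home at about 23 N and the bent one lying flat in the tray when last pictured. No verdict came back from the hand-in.

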